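Probe two spring test pads under the microscope head

ROBOT

A 7-joint arm with a two-finger parallel gripper is mounted at the origin on the work surface. World frame = base frame: x ahead of the robot, y to its left, z up, the work surface at z = 0. Lengths are in m, angles in rad, forces in N, time in s.
With the tool pointing down it reaches from about 0.425 to 0.925 m from the base axis. Payload 6.8 kg.
Tool frame: the origin (TCP) lies at the very end of the fingers, on their centre line; the grasp point (between the pads) lies 19 mm behind it; z points along the fingers, x is the direction in which the jaws open and shut, and the axes are right-handed (so a half turn about z gives the same grasp; the last joint's range is limited). The gripper opens to 85 mm and grips with 20 to 120 N. Pads are 22 mm wide; open, the fingers measure 114 mm over their backs; the gripper's body (76 mm by 85 mm) begins 54 mm behind the grasp point. The pads swing forward as they close: fully open they stand 13 mm farther back than shut.
Start: joints at [1.111, 0.477, 0.022, 1.555, -0.011, 1.109, -0.083], TCP at [0.233, -0.634, 0.231] pointing down, gripper open.
Joint ranges: [-2.96, 2.96], [-0.34, 2.1], [-1.41, 1.46], [0.24, 2.44], [-1.37, 4.51], [0.17, 1.92], [-2.96, 2.96]. Speed limits (rad/s): [2.39, 2.39, 3.14, 3.14, 3.14, 3.14, 3.14].

INTERFACE

Orientations are given as a rotation vector (axis times angle).
In Python, from bench import get_obs, imaging, hand_in gives the robot as it stands.
- The arm moves only by the tool send_rows, never from a script. Its argument "motion" is a list of rows, each an object with "dp": the shift along the world's x, y, z in m, a list of three; "rot": the turn, a rotation vector about the world's x, y, z in rad, a list of three; "grip": the finger opening in m, from 0 to 0.0854. In form: [{"dp": [dx, dy, dz], "rot": [ax, ay, az], "grip": grip}, ...]. A call has 1 to 20 rows; each row shifts and turns the pose as measured when the row begins; what a row does not reach is not made up. A row lasts 1/8 s, in which the tool goes at most 62.5 mm and 10.7 degrees, less where a joint would pass 70% of its speed; a pose out of reach is approached as far as the arm can. A call is refused whole if a number of a shift passes 0.0625 or a number of a turn 0.188, either way. A call with a gripper value outside its range is refused whole. The fingers move at their own pace and stop on an object; "grip_force" is the grip in N (left out, the last holds). Time passes only in rows, so rows that do not move let the fingers close. It gives the time, the measured TCP pose, the force and the opening at its end, in the units of the state.
- get_obs(): the state, without advancing time (a new reading comes with each control period).
- imaging.grab_frame(name): name is "side" or "top" or "wrist"; returns a dict with "img" (480x640x3 uint8, red, green, blue), "fx", "fy", "cx", "cy" (pixels), "D" ([k1, k2, p1, p2, k3] as OpenCV has them; the pictures are not rectified), "R" (3x3) and "t" (3): a world point X has camera coordinates R X + t. Camera axes: x right, y down, z forward; pixel columns grow to the right and rows downward; lengths in m; the calibration is good to about 2 mm. A picture is of the moment at which its call begins. There is no depth.
- hand_in(): hands the job in, once; it reports no verdict.
The state is a dict: "clock": time; "joints": joint angles; "qvel": joint speeds; "tau": joint torques, N m; "tcp_pos": TCP position; "orientation": TCP orientation; "contact_force": force on the tool from outside, world axes, zero at the start; "moment": the same for the moment, N m; "grip_width": finger opening in m.
Only numpy, scipy, OpenCV 4.12 (cv2) and the standard library are available. Lean on these libraries where they do the work, as an engineer would, in place of code of your own. Each camera call takes 0.05 s, during which the arm holds its last target. There are 200 camera calls.

TASK

Take the orange-handled test probe from its fork. Reaching in at a slant under the microscope head, press its tip gently onto the brass pad of the red block until the pad gives by about half its travel, hold it there for a moment, then do the same on the blue block; leave the green block's pad alone. Then hang the probe back upright in its fork and let go, without bumping the microscope head or shifting the other things on the bench.

Things in the scene. Friction and masses are not known exactly. Their poses are not given: they have to be found in the camera images.
- probe: test probe 165 mm long, 0.10 to 0.19 kg. Origin at its tip (6 mm ball), z along its axis from tip to handle. Steel shaft 10 mm thick; black round collar 44 mm across from 95 to 101 mm; orange handle 20 x 20 mm (faces across x and y) from 101 to 165 mm: grip it there. It starts hanging upright in the fork, tip 20 mm above the table.
- probe_rest: fixed aluminium fork. Origin on the table, below where the probe's axis hangs; z up. Two level prongs along x, tops 115 mm above the table, 14 mm wide, 20 mm apart, from 26 mm before to 38 mm beyond the origin; slot open above, below and to -x. Foot 100 x 90 mm, post at x 38 to 52 mm. The probe's shaft hangs in the slot, collar on the prongs; put it in from above.
- red_block: red test block fixed on the stage, 36 mm wide, 24 mm high, 92 mm long, mostly along its -x. Origin on its underside (the stage's top), right under the axis of its brass test pad, z up. Pad: 20 mm across, facing up, untouched face anywhere from 34 to 48 mm above the origin (differs each time: find it by touch), on a white sleeve 28 mm across, 9 mm lower.
- blue_block: blue test block fixed on the stage, 36 mm wide, 24 mm high, 92 mm long, mostly along its -x. Origin on its underside (the stage's top), right under the axis of its brass test pad, z up. Pad: 20 mm across, facing up, untouched face anywhere from 34 to 48 mm above the origin (differs each time: find it by touch), on a white sleeve 28 mm across, 9 mm lower.
- green_block: green test block fixed on the stage, 36 mm wide, 24 mm high, 92 mm long, mostly along its -x. Origin on its underside (the stage's top), right under the axis of its brass test pad, z up. Pad: 20 mm across, facing up, untouched face anywhere from 34 to 48 mm above the origin (differs each time: find it by touch), on a white sleeve 28 mm across, 9 mm lower.
- red_pad (a joint): how far the brass pad of the red block is pushed down, m: 0 untouched, 0.007 at its stop. Sprung: starts to give at 2 N, 0.8 N more for each mm, about 7.6 N at the stop; springs back by itself. Contact is made once it is down 2.5 mm or more.
- blue_pad (a joint): how far the brass pad of the blue block is pushed down, m: 0 untouched, 0.007 at its stop. Sprung: starts to give at 2 N, 0.8 N more for each mm, about 7.6 N at the stop; springs back by itself. Contact is made once it is down 2.5 mm or more.
- green_pad (a joint): how far the brass pad of the green block is pushed down, m: 0 untouched, 0.007 at its stop. Sprung: starts to give at 2 N, 0.8 N more for each mm, about 7.6 N at the stop; springs back by itself. Contact is made once it is down 2.5 mm or more.
- microscope: fixed cream microscope, black stage. Origin on the table below the middle pad; -x looks roughly to the robot, z up. Stage top 60 mm high, x -105 to 95 mm, 270 mm wide in y. The three blocks stand side by side, pads at x 0, y -46, 0, 46 mm, colours in any order. Limb 110 x 100 mm, 360 mm high, centred at x 55, y -205 mm.
- head: the microscope's fixed head over the pads, same origin and axes. Housing x -25 to 105 mm, y -85 to 85 mm, 180 to 340 mm above the table; an objective 32 mm across at x 55 mm hangs to 110 mm. An upright gripper over a pad would hit the head: lean it back to the robot's side by 30 to 45 degrees so that the probe points in beneath the head.
- stub: aluminium specimen stub, disc 44 mm across with two steel jaws, 18 mm high, standing loose on the microscope stage. Bystander.
- spare_objective: black spare objective lens standing on the table, 38 mm across, 55 mm high. Bystander.
- cleaner_bottle: amber bottle, 52 mm across, 130 mm high. Bystander.
- slide_box: blue slide box 100 x 85 x 34 mm. Bystander.
- petri_dish: clear glass dish 90 mm across, 18 mm high. Bystander.
- screwdriver: red-handled screwdriver 150 mm long, lying on the table. Bystander.
- swab_jar: glass jar 64 mm across, 85 mm high. Bystander.
There are look-alikes about, which are no part of the job. Leave any pink or purple look-alike of the probe alone.

How it is judged:
By the outcome, as a careful person would: the job done as asked, in the order asked, and still so for the second after the job is handed in, with the robot touching nothing.
It also fails if it takes over 70 s, if anything falls off the work surface, if the arm or the gripper's body presses on something with over 40 N, if the wrist force passes 120 N, or if a joint passes its speed limit or range.

## Working session

There is one attempt and no reset: what is moved stays moved. The work goes in short steps, Python scripts to look and compute and a tool call to move; the robot and the scene stay as the last step left them, time stands still between calls to the robot, and variables do not carry over. Pictures are saved under pics/ and viewed, about 8 in all and at most 12, crops included, and the job is handed in when it is done.

Besides the shell and the picture viewer there is one more tool, called as name([rows], argument=value, ...), one row to a line, values as JSON. send_rows: Moves the arm, as the interface text tells. Its arguments: {"type":"object","properties":{"motion":{"type":"array","items":{"type":"object","properties":{"dp":{"type":"array","items":{"type":"number"}},"rot":{"type":"array","items":{"type":"number"}},"grip":{"type":"number"}}}},"grip_force":{"type":"number"}},"required":["motion"]}

```bash
ls; mkdir -p pics
python3 - <<'E'
from bench import get_obs, imaging
import cv2,pickle
print(get_obs())
d={}
for n in("side","top","wrist"):
    f=imaging.grab_frame(n); d[n]=f
    cv2.imwrite(f"pics/a_{n}.png",f["img"][:,:,::-1])
    print(n,f["fx"],f["fy"],f["cx"],f["cy"],f["D"],f["R"],f["t"])
pickle.dump(d,open("f0.pkl","wb"))
E
```

```text
pics
{'clock': 0.0, 'joints': array([ 1.11088807,  0.47778594,  0.02235607,  1.55644122, -0.01149549,
        1.10929822, -0.08313137]), 'qvel': array([-1.37258834e-03,  5.17247847e-04,  6.20233256e-04,  1.29456586e-03,
        1.82531696e-04, -9.57292445e-04,  8.60765762e-05]), 'tau': array([ 3.73320800e-04, -5.96448433e+01,  1.60819743e+00, -2.81192154e+01,
        1.25901477e-02,  9.37007018e-03, -3.50385824e-05]), 'tcp_pos': array([ 0.23237621, -0.63311628,  0.23033985]), 'orientation': array([-2.57514319e+00,  1.79791990e+00,  2.44616625e-03]), 'contact_force': array([-0.21354296,  0.04450888, -0.32081182]), 'moment': array([ 0.04037728, -0.04080541, -0.01884774]), 'grip_width': 0.08552560369963987}
side 520.8365431348305 520.8365431348305 315.5506821939507 243.86634387924562 [0.03213035 0.         0.         0.         0.        ] [[ 0.14471983 -0.98941763  0.01043652]
 [-0.88189197 -0.13376088 -0.45207807]
 [ 0.44869001  0.05622078 -0.89191732]] [-0.02452054  0.5428504   0.92275152]
top 498.4783572056173 498.4783572056173 322.80791259583407 234.68023867430688 [-0.14077913  0.          0.          0.          0.        ] [[-1.69978906e-03 -9.99965875e-01  8.08457784e-03]
 [-9.93788836e-01  7.89610625e-04 -1.11279491e-01]
 [ 1.11269310e-01 -8.22351486e-03 -9.93756265e-01]] [0.04703045 0.56908844 1.05580538]
wrist 361.86522731430415 361.86522731430415 321.45217262278356 242.18120518157951 [-0.06720836  0.          0.          0.          0.        ] [[ 0.34551932 -0.93840994 -0.00178549]
 [-0.89499642 -0.33010545  0.30001967]
 [-0.28213084 -0.10206459 -0.95393134]] [-0.67506528 -0.03832663  0.38135348]
```

View pics/a_top.png

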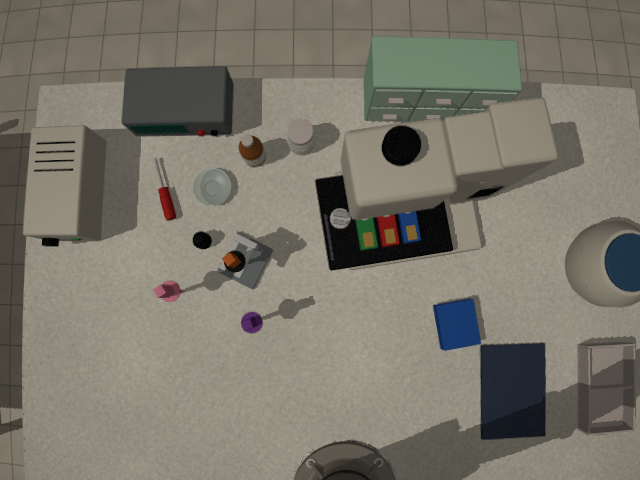

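View pics/a_side.png

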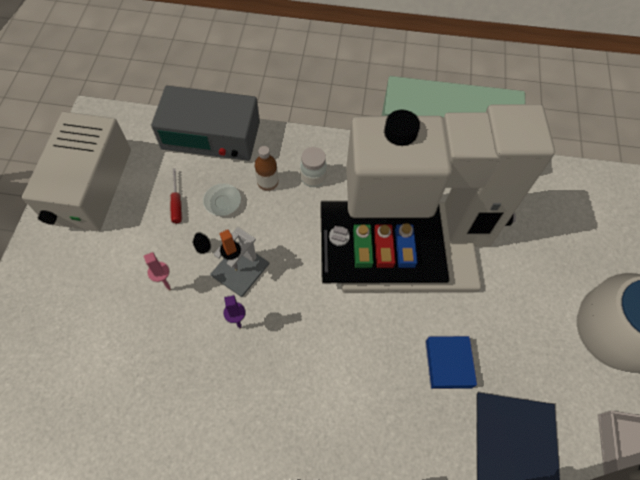

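```bash
cat > h.py <<'E'
import numpy as np,cv2,pickle
from scipy.spatial.transform import Rotation as Ro
def ray(f,uv):
    K=np.array([[f["fx"],0,f["cx"]],[0,f["fy"],f["cy"]],[0,0,1.]])
    p=cv2.undistortPoints(np.array([[uv]],float),K,np.array(f["D"]))[0,0]
    R=np.array(f["R"]);c=-R.T@f["t"];return c,R.T@np.array([p[0],p[1],1])
def atz(f,uv,z):
    c,d=ray(f,uv);return c+d*(z-c[2])/d[2]
def proj(f,X):
    K=np.array([[f["fx"],0,f["cx"]],[0,f["fy"],f["cy"]],[0,0,1.]])
    return cv2.projectPoints(np.atleast_2d(X).astype(float),cv2.Rodrigues(np.array(f["R"]))[0],np.array(f["t"],float),K,np.array(f["D"]))[0][:,0]
def tri(fs,uvs):
    A=np.zeros((3,3));b=np.zeros(3)
    for f,uv in zip(fs,uvs):
        c,d=ray(f,uv);d=d/np.linalg.norm(d);P=np.eye(3)-np.outer(d,d);A+=P;b+=P@c
    return np.linalg.solve(A,b)
def panel(img,x0,y0,w,h,s):
    p=cv2.resize(img[y0:y0+h,x0:x0+w,::-1],None,fx=s,fy=s,interpolation=cv2.INTER_CUBIC)
    p=np.clip(p*1.3,0,255).astype(np.uint8)
    for k in range(0,w,10):
        cv2.line(p,(k*s,0),(k*s,10 if k%50 else 10),(0,255,255),1); cv2.putText(p,str(x0+k),(k*s,20),0,.35,(0,255,255),1)
    for k in range(0,h,10):
        cv2.line(p,(0,k*s),(10,k*s),(0,255,255),1); cv2.putText(p,str(y0+k),(11,k*s+4),0,.35,(0,255,255),1)
    return p
E
python3 - <<'E'
from h import *
d=pickle.load(open("f0.pkl","rb"));t,s=d["top"]["img"],d["side"]["img"]
a=np.hstack([panel(t,205,225,80,70,5),panel(s,205,225,80,70,5)])
b=np.hstack([panel(t,340,200,100,62,4),panel(s,340,215,100,62,4)])
cv2.imwrite("pics/b.png",np.vstack([a,b]))
E
```

```text
(no output)
```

View pics/b.png

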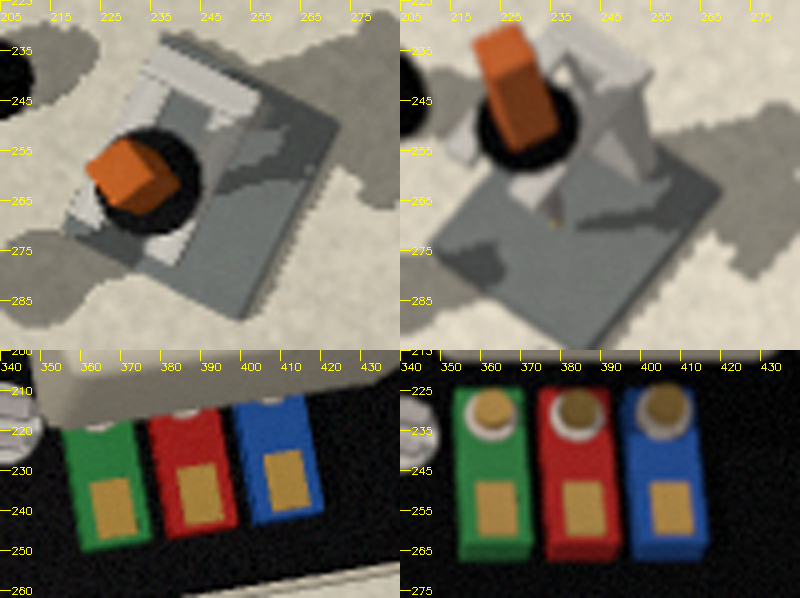

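Run:
```python
from h import *
np.set_printoptions(precision=4,suppress=True)
d=pickle.load(open("f0.pkl","rb"));t,s=d["top"],d["side"]
for f in(t,s):print("cam",-np.array(f["R"]).T@f["t"])
print("stage corners top",[atz(t,u,.06)[:2] for u in[(331,269),(316,178),(452,260)]])
print("stage corners side",[atz(s,u,.06)[:2] for u in[(322,282),(447,283),(321,202)]])
P=lambda x,y:(205+x/5,225+y/5); S=lambda x,y:(205+(x-400)/5,225+y/5)
PB=lambda x,y:(340+x/4,200+(y-350)/4); SB=lambda x,y:(340+(x-400)/4,215+(y-350)/4)
print("block front top corners, top cam",[atz(t,PB(*u),.084)[:2] for u in[(82,550),(151,538),(168,538),(238,524),(254,524),(323,511)]])
print("side cam",[atz(s,SB(*u),.084)[:2] for u in[(460,543),(532,543),(547,543),(619,543),(632,543),(707,543)]])
for z in(.094,.101,.108): print("pads z",z,[atz(s,SB(*u),z)[:2] for u in[(493,407),(580,408),(666,405)]])
print("handle top",atz(t,P(117,173),.185),atz(s,S(499,47),.185),tri((t,s),(P(117,173),S(499,47))))
print("handle corners",[atz(t,P(*u),.185)[:2] for u in[(86,170),(127,137),(150,172),(105,210)]])
print("collar",atz(t,P(148,181),.121),atz(s,S(527,124),.121))
print("foot corners top z~.01",[atz(t,P(*u),.01)[:2] for u in[(77,238),(240,320),(342,123),(162,32)]])
print("foot side",[atz(s,S(*u),.01)[:2] for u in[(432,243),(582,350),(722,192)]])
```

```text
cam [0.4482 0.0553 1.1122]
cam [ 0.0683 -0.0035  1.0687]
stage corners top [array([0.4931, 0.0294]), array([0.6889, 0.061 ]), array([ 0.5113, -0.2295])]
stage corners side [array([0.4891, 0.0337]), array([ 0.5261, -0.2253]), array([0.6827, 0.0632])]
block front top corners, top cam [array([ 0.5313, -0.0313]), array([ 0.5375, -0.0672]), array([ 0.5374, -0.0761]), array([ 0.5447, -0.1128]), array([ 0.5447, -0.1212]), array([ 0.5514, -0.1577])]
side cam [array([ 0.5312, -0.0292]), array([ 0.5368, -0.0663]), array([ 0.5379, -0.074 ]), array([ 0.5436, -0.1111]), array([ 0.5446, -0.1178]), array([ 0.5504, -0.1564])]
pads z 0.094 [array([ 0.6084, -0.0375]), array([ 0.6147, -0.0834]), array([ 0.6234, -0.1286])]
pads z 0.101 [array([ 0.6045, -0.0373]), array([ 0.6108, -0.0828]), array([ 0.6194, -0.1277])]
pads z 0.108 [array([ 0.6006, -0.037 ]), array([ 0.6069, -0.0822]), array([ 0.6154, -0.1268])]
handle top [0.5053 0.2241 0.185 ] [0.5069 0.2269 0.185 ] [0.5048 0.2245 0.1894]
handle corners [array([0.5064, 0.2358]), array([0.5187, 0.2205]), array([0.5056, 0.2117]), array([0.4914, 0.2284])]
collar [0.506  0.2232 0.121 ] [0.5059 0.2246 0.121 ]
foot corners top z~.01 [array([0.4871, 0.2734]), array([0.4511, 0.2003]), array([0.5383, 0.1558]), array([0.5791, 0.2368])]
foot side [array([0.4936, 0.2798]), array([0.4539, 0.204 ]), array([0.537, 0.158])]
```

send_rows([
  {"dp": [0.021, 0.0416, 0.015], "rot": [0, 0, 0.099], "grip": 0.085},
  {"dp": [0.021, 0.0416, 0.015], "rot": [0, 0, 0.099], "grip": 0.085},
  {"dp": [0.021, 0.0416, 0.015], "rot": [0, 0, 0.099], "grip": 0.085},
  {"dp": [0.021, 0.0416, 0.015], "rot": [0, 0, 0.099], "grip": 0.085},
  {"dp": [0.021, 0.0416, 0.015], "rot": [0, 0, 0.099], "grip": 0.085},
  {"dp": [0.021, 0.0416, 0.015], "rot": [0, 0, 0.099], "grip": 0.085},
  {"dp": [0.021, 0.0416, 0.015], "rot": [0, 0, 0.099], "grip": 0.085},
  {"dp": [0.021, 0.0416, 0.015], "rot": [0, 0, 0.099], "grip": 0.085},
  {"dp": [0.007, 0.05, 0], "rot": [0, 0, 0.099], "grip": 0.085},
  {"dp": [0.007, 0.05, 0], "rot": [0, 0, 0.099], "grip": 0.085},
  {"dp": [0.007, 0.05, 0], "rot": [0, 0, 0.099], "grip": 0.085},
  {"dp": [0.007, 0.05, 0], "rot": [0, 0, 0.099], "grip": 0.085},
  {"dp": [0.007, 0.05, 0], "rot": [0, 0, 0.099], "grip": 0.085},
  {"dp": [0.007, 0.05, 0], "rot": [0, 0, 0.099], "grip": 0.085},
  {"dp": [0.013, 0.045, 0], "rot": [0, 0, 0.099], "grip": 0.085},
  {"dp": [0.013, 0.045, 0], "rot": [0, 0, 0.099], "grip": 0.085},
  {"dp": [0.013, 0.045, 0], "rot": [0, 0, 0.099], "grip": 0.085},
  {"dp": [0.013, 0.045, 0], "rot": [0, 0, 0.099], "grip": 0.085},
  {"dp": [0.013, 0.045, 0], "rot": [0, 0, 0.099], "grip": 0.085},
])

```text
clock: 2.52
tcp_pos: [0.5077, 0.2501, 0.3507]
orientation: [2.935, 1.097, -0.003]
contact_force: [0.1, -0.5, 0.5]
grip_width: 0.0855
```

Run:
```python
from h import *
from bench import get_obs, imaging
np.set_printoptions(precision=4,suppress=True)
f=imaging.grab_frame("wrist");o=get_obs();pickle.dump(f,open("w1.pkl","wb"))
print(o["tcp_pos"],o["orientation"],o["joints"],o["clock"])
T=Ro.from_rotvec(o["orientation"]).as_matrix()
c=-np.array(f["R"]).T@f["t"];print("cam in tool",T.T@(c-o["tcp_pos"]),"cam axis in tool",T.T@np.array(f["R"])[2])
u=proj(f,[[.506,.2235,.185],[.506,.2235,.121],[.506,.2235,.02]]);print(u)
x,y=np.clip((u[0]-[80,60]).astype(int),0,[480,360])
cv2.imwrite("pics/c.png",panel(f["img"],x,y,160,120,5))
```

```text
[0.5072 0.2567 0.3505] [ 2.9346  1.1138 -0.0001] [ 0.0853  0.3144 -0.8398  1.6157  0.2425  1.3204 -0.0655] 2.575
cam in tool [-0.0014 -0.0705 -0.1435] cam axis in tool [-0.006   0.3041  0.9526]
[[299.6571 237.5294]
 [303.3766 219.7938]
 [307.3305 200.9804]]
```

View pics/c.png

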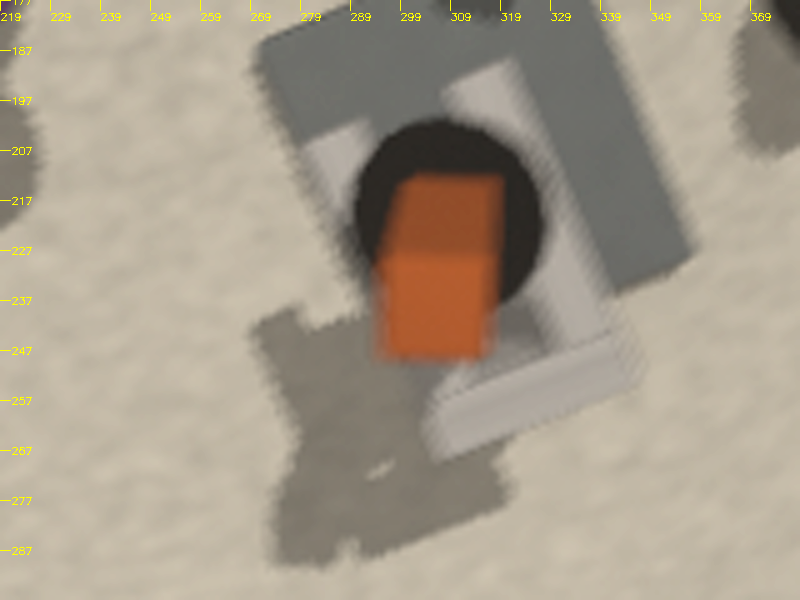

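send_rows([
  {"dp": [0, -0.03, 0], "rot": [0, 0, 0], "grip": 0.085},
  {"dp": [0, 0, 0], "rot": [0, 0, 0], "grip": 0.085},
  {"dp": [0, 0, 0], "rot": [0, 0, 0], "grip": 0.085},
])

```text
clock: 2.95
tcp_pos: [0.5063, 0.229, 0.3492]
orientation: [2.934, 1.122, -0.003]
contact_force: [0.3, -1.2, 0.3]
grip_width: 0.0847
```

Run:
```python
from h import *
from bench import get_obs, imaging
np.set_printoptions(precision=4,suppress=True)
f=imaging.grab_frame("wrist");o=get_obs();pickle.dump(f,open("w2.pkl","wb"))
T=Ro.from_rotvec(o["orientation"]).as_matrix()
print(o["tcp_pos"],o["orientation"],"jaw az",np.degrees(np.arctan2(T[1,0],T[0,0])),"toolz",T[:,2],o["joints"],o["clock"])
hsv=cv2.cvtColor(f["img"],cv2.COLOR_RGB2HSV)
m=cv2.inRange(hsv,(6,150,60),(16,255,255))
n,l,st,ce=cv2.connectedComponentsWithStats(m);print(st[1:][st[1:,4]>100],)
k=1+np.argmax(st[1:,4]);v=hsv[l==k][:,2];print(np.percentile(v,[5,20,40,60,80,95]))
x,y,w,h=st[k,:4]
thr=(np.percentile(v,10)+np.percentile(v,90))/2
mm=((l==k)&(hsv[:,:,2]>thr)).astype(np.uint8)
r=cv2.minAreaRect(np.argwhere(mm)[:,::-1].astype(np.float32));print(r)
b=cv2.boxPoints(r);W=np.array([atz(f,p,.185) for p in b]);print(b);print(W,W.mean(0));
for i in range(4):
    e=W[(i+1)%4]-W[i];print(np.hypot(*e[:2]),np.degrees(np.arctan2(e[1],e[0])))
cv2.imwrite("pics/d.png",panel(f["img"],max(x-50,0),max(y-40,0),160,120,5))
```

```text
[0.5065 0.2287 0.3492] [ 2.9339  1.1214 -0.0036] jaw az 41.836335240400295 toolz [-0.0019 -0.0015 -1.    ] [ 0.1402  0.2892 -0.8357  1.6446  0.2208  1.3086 -0.0028] 3.0
[[308 201  24  36 735]
 [614 387  26  36 497]
 [518 464  28  16 230]]
[104.4 113.  120.  138.  139.  141. ]
((319.722412109375, 224.71897888183594), (20.552711486816406, 20.376543045043945), 3.3664603233337402)
[[308.8655 234.2862]
 [310.062  213.9448]
 [330.5793 215.1517]
 [329.3828 235.4931]]
[[0.5084 0.2117 0.185 ]
 [0.4969 0.2263 0.185 ]
 [0.511  0.2374 0.185 ]
 [0.5226 0.223  0.185 ]] [0.5097 0.2246 0.185 ]
0.01848764764282648 128.0979165690141
0.01790978447402305 38.49106438964407
0.018504007387741536 -50.94916515565121
0.018217425830797017 -141.55898019939605
```

View pics/d.png

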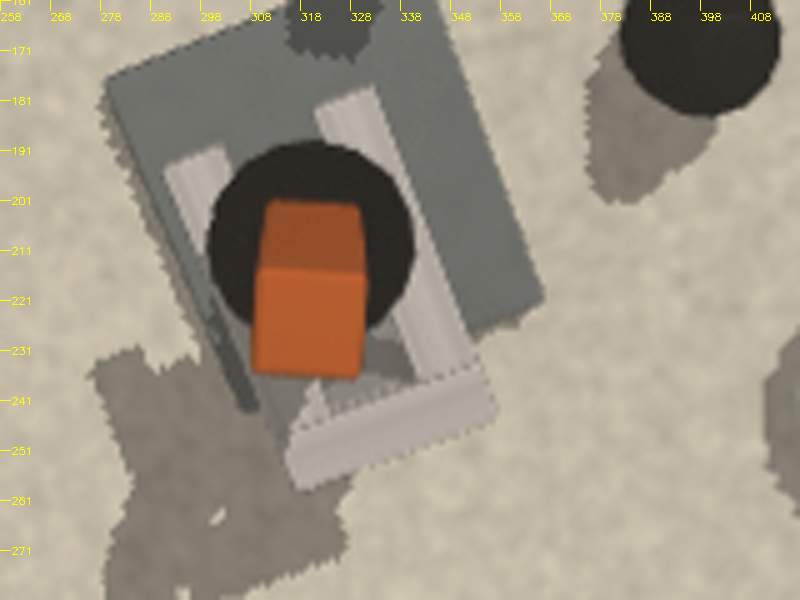

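Run:
```python
from h import *
np.set_printoptions(precision=4,suppress=True)
f=pickle.load(open("w2.pkl","rb"))
P=lambda x,y:(258+x/5,161+y/5)
print("collar",atz(f,P(311,243),.121))
L=[atz(f,P(*u),.115) for u in[(165,172),(223,147),(316,108),(375,86),(480,365)]]
print(np.array(L))
e=L[4]-L[3];a=np.arctan2(e[1],e[0]);print("yaw",np.degrees(a))
e2=L[3]-L[0];print("end line az-(-90)",np.degrees(np.arctan2(e2[1],e2[0]))+90,np.hypot(*e2[:2]))
for mid in((L[1]+L[2])/2,(L[0]+L[3])/2): print("fork origin",mid+.026*np.array([np.cos(a),np.sin(a),0]))
d=pickle.load(open("f0.pkl","rb"));print(proj(d["top"],[[.5097,.2246,.185],[.5075,.224,.121]]),proj(d["side"],[[.5097,.2246,.185],[.5075,.224,.121]]))
```

```text
collar [0.51   0.2244 0.121 ]
[[0.4777 0.2143 0.115 ]
 [0.4834 0.2264 0.115 ]
 [0.4924 0.2456 0.115 ]
 [0.4985 0.2572 0.115 ]
 [0.5562 0.2279 0.115 ]]
yaw -26.89924992381687
end line az-(-90) 154.1732349656244 0.04763943487039822
fork origin [0.5111 0.2242 0.115 ]
fork origin [0.5113 0.224  0.115 ]
[[228.1636 257.2243]
 [234.2139 260.4563]] [[226.294  233.2593]
 [230.8512 249.1162]]
```

send_rows([
  {"dp": [0.002, -0.0045, -0.02], "rot": [0, 0, -0.06], "grip": 0.085},
  {"dp": [0, 0, -0.035], "rot": [0, 0, 0], "grip": 0.085},
  {"dp": [0, 0, -0.035], "rot": [0, 0, 0], "grip": 0.085},
  {"dp": [0, 0, -0.03], "rot": [0, 0, 0], "grip": 0.085},
  {"dp": [0, 0, -0.025], "rot": [0, 0, 0], "grip": 0.085},
  {"dp": [0, 0, -0.015], "rot": [0, 0, 0], "grip": 0.085},
  {"dp": [0, 0, 0], "rot": [0, 0, 0], "grip": 0.085},
  {"dp": [0, 0, 0], "rot": [0, 0, 0], "grip": 0.085},
])

```text
clock: 4.0
tcp_pos: [0.5089, 0.227, 0.1873]
orientation: [-2.967, -1.031, -0.006]
contact_force: [1.4, 0.4, 0.5]
grip_width: 0.0851
```

send_rows([
  {"dp": [0, -0.0025, -0.02], "rot": [0, 0, 0], "grip": 0.085},
  {"dp": [0, 0, -0.02], "rot": [0, 0, 0], "grip": 0.085},
  {"dp": [0, 0, -0.01], "rot": [0, 0, 0], "grip": 0.085},
  {"dp": [0, 0, 0], "rot": [0, 0, 0], "grip": 0.085},
  {"dp": [0, 0, 0], "rot": [0, 0, 0], "grip": 0.085},
])

```text
clock: 4.62
tcp_pos: [0.5094, 0.2245, 0.1347]
orientation: [-2.968, -1.03, -0.008]
contact_force: [1.2, 0.2, 1.4]
grip_width: 0.0847
```

Run:
```python
from h import *
from bench import get_obs, imaging
o=get_obs();print(o)
t,s=[imaging.grab_frame(n) for n in("top","side")]
pickle.dump((t,s),open("f1.pkl","wb"))
w=imaging.grab_frame("wrist")
cv2.imwrite("pics/e.png",np.vstack([np.hstack([panel(t["img"],195,215,80,60,5),panel(s["img"],195,210,80,60,5)]),cv2.copyMakeBorder(cv2.resize(w["img"][:,:,::-1],(400,300)),0,0,0,400,0)]))
```

```text
{'clock': 4.625, 'joints': array([ 0.04346878,  0.49760463, -0.73344169,  1.89586603,  0.42123787,
        0.90174243, -0.22718514]), 'qvel': array([-0.00095921,  0.00638425, -0.00034318,  0.00168381,  0.00247828,
       -0.00107753, -0.0030823 ]), 'tau': array([ 3.08620767e-02, -4.86541951e+01, -8.38535160e+00, -2.23649758e+01,
        2.58580822e-02, -9.88480548e-03, -4.68825820e-03]), 'tcp_pos': array([0.50941643, 0.22450964, 0.13474009]), 'orientation': array([-2.96751489, -1.03047539, -0.00821112]), 'contact_force': array([1.21773549, 0.21021743, 1.37179851]), 'moment': array([-0.02720871,  0.00886247, -0.05252068]), 'grip_width': 0.08466712703543502}
```

View pics/e.png

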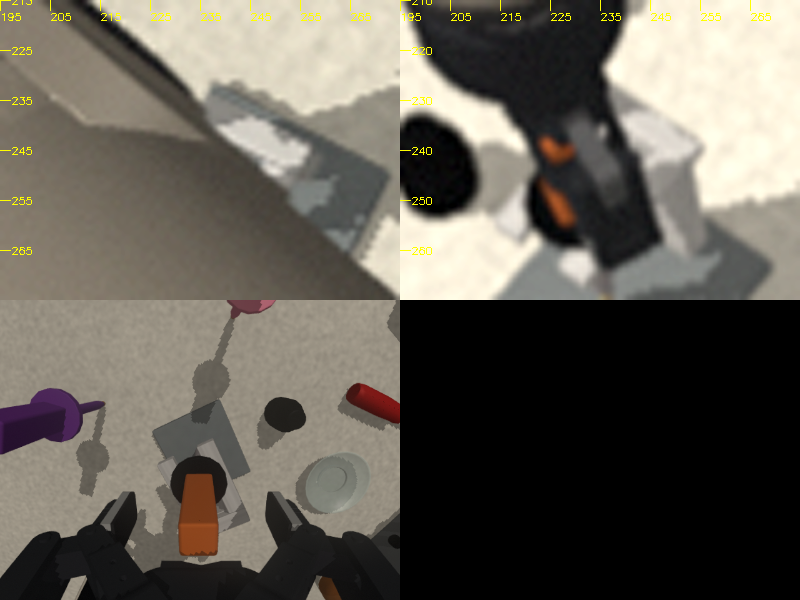

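send_rows([
  {"dp": [0, 0, 0], "rot": [0, 0, 0], "grip": 0.03},
  {"dp": [0, 0, 0], "rot": [0, 0, 0], "grip": 0.015},
  {"dp": [0, 0, 0], "rot": [0, 0, 0], "grip": 0.01},
  {"dp": [0, 0, 0], "rot": [0, 0, 0], "grip": 0.01},
  {"dp": [0, 0, 0], "rot": [0, 0, 0], "grip": 0.01},
  {"dp": [0, 0, 0], "rot": [0, 0, 0], "grip": 0.01},
], grip_force=70)

```text
clock: 5.52
tcp_pos: [0.5102, 0.2248, 0.1362]
orientation: [2.968, 1.03, 0.012]
contact_force: [-0.0, -0.2, 0.3]
grip_width: 0.0191
```

send_rows([
  {"dp": [0, 0, 0.01], "rot": [0, 0, 0], "grip": 0.01},
  {"dp": [0, 0, 0.02], "rot": [0, 0, 0], "grip": 0.01},
  {"dp": [0, 0, 0.03], "rot": [0, 0, 0], "grip": 0.01},
  {"dp": [0, 0, 0.03], "rot": [0, 0, 0], "grip": 0.01},
  {"dp": [0, 0, 0.03], "rot": [0, 0, 0], "grip": 0.01},
  {"dp": [0, 0, 0.025], "rot": [0, 0, 0], "grip": 0.01},
  {"dp": [0, 0, 0.01], "rot": [0, 0, 0], "grip": 0.01},
  {"dp": [0, 0, 0], "rot": [0, 0, 0], "grip": 0.01},
  {"dp": [0, 0, 0], "rot": [0, 0, 0], "grip": 0.01},
])

```text
clock: 6.65
tcp_pos: [0.5085, 0.2252, 0.3026]
orientation: [-2.967, -1.033, -0.016]
contact_force: [-0.4, -1.2, -1.1]
grip_width: 0.0194
```

Run:
```python
from h import *
from bench import get_obs, imaging
np.set_printoptions(precision=4,suppress=True)
o=get_obs();print(o["tcp_pos"],o["orientation"],o["joints"],o["contact_force"],o["moment"])
t,s=[imaging.grab_frame(n) for n in("top","side")]
pickle.dump((t,s,o),open("f2.pkl","wb"))
T=Ro.from_rotvec(o["orientation"]).as_matrix();tip=o["tcp_pos"]+T[:,2]*.1162;print("tip",tip,proj(t,tip),proj(s,tip))
# plan: target orientation at press: tilt th, azimuth 9deg, jaw in plane
for th in(35,40):
    a=np.radians(9);t_=np.radians(th)
    z=np.array([np.sin(t_)*np.cos(a),np.sin(t_)*np.sin(a),-np.cos(t_)])
    x=np.array([np.cos(t_)*np.cos(a),np.cos(t_)*np.sin(a),np.sin(t_)])
    D=np.c_[x,np.cross(z,x),z]
    rv=Ro.from_matrix(D@T.T).as_rotvec();print(th,Ro.from_matrix(D).as_rotvec(),"delta",rv,np.degrees(np.linalg.norm(rv)))
    for tipT in([.56,-.09,.16],):print("tcp",np.array(tipT)-.1162*z)
```

```text
[0.5085 0.2252 0.3026] [-2.9668 -1.033  -0.0163] [ 0.1336  0.3142 -0.8197  1.7206  0.248   1.2032 -0.0794] [-0.3618 -1.1572 -1.0824] [ 0.0032 -0.0448 -0.0002]
tip [0.5097 0.2256 0.1864] [[227.5039 257.1866]] [[225.6805 232.8522]]
35 [-2.9429 -0.2316 -0.9279] delta [ 0.2472 -0.555  -0.4963] 44.94804416652875
tcp [ 0.4942 -0.1004  0.2552]
40 [-2.8938 -0.2277 -1.0533] delta [ 0.2826 -0.6357 -0.4913] 48.79521289647343
tcp [ 0.4862 -0.1017  0.249 ]
```

send_rows([
  {"dp": [-0.005, -0.02, 0], "rot": [0.027, -0.06, -0.049], "grip": 0.01},
  {"dp": [-0.005, -0.035, 0], "rot": [0.027, -0.06, -0.049], "grip": 0.01},
  {"dp": [-0.005, -0.035, 0], "rot": [0.027, -0.06, -0.049], "grip": 0.01},
  {"dp": [-0.005, -0.035, 0], "rot": [0.027, -0.06, -0.049], "grip": 0.01},
  {"dp": [-0.005, -0.035, 0], "rot": [0.027, -0.06, -0.049], "grip": 0.01},
  {"dp": [-0.005, -0.035, 0], "rot": [0.027, -0.06, -0.049], "grip": 0.01},
  {"dp": [-0.005, -0.035, 0], "rot": [0.027, -0.06, -0.049], "grip": 0.01},
  {"dp": [-0.005, -0.035, -0.01], "rot": [0.027, -0.06, -0.049], "grip": 0.01},
  {"dp": [-0.005, -0.025, -0.01], "rot": [0.027, -0.06, -0.049], "grip": 0.01},
  {"dp": [0, -0.015, -0.01], "rot": [0.02, -0.05, -0.04], "grip": 0.01},
  {"dp": [0, 0, 0], "rot": [0, 0, 0], "grip": 0.01},
  {"dp": [0, 0, 0], "rot": [0, 0, 0], "grip": 0.01},
])

```text
clock: 8.25
tcp_pos: [0.455, -0.0885, 0.2624]
orientation: [-2.916, -0.227, -0.988]
contact_force: [-0.0, -0.2, -0.5]
grip_width: 0.0192
```

```bash
cat > st.py <<'E'
from h import *
from bench import get_obs, imaging
np.set_printoptions(precision=4,suppress=True)
L=.1162
def state(th=38,az=9,show=True):
    o=get_obs();T=Ro.from_rotvec(o["orientation"]).as_matrix()
    a=np.radians(az);t_=np.radians(th)
    z=np.array([np.sin(t_)*np.cos(a),np.sin(t_)*np.sin(a),-np.cos(t_)]);x=np.array([np.cos(t_)*np.cos(a),np.cos(t_)*np.sin(a),np.sin(t_)])
    D=np.c_[x,np.cross(z,x),z];tip=o["tcp_pos"]+T[:,2]*L
    if show:
        print("t",o["clock"],"tcp",o["tcp_pos"],"tip",tip,"toolz",T[:,2],"F",o["contact_force"],"w",o["grip_width"])
        print("joints",o["joints"],"rot err",Ro.from_matrix(D@T.T).as_rotvec())
        print("tcp move with rot fix at tip fixed",(tip-L*z)-o["tcp_pos"])
    return o,T,tip
E
python3 - <<'E'
from st import *
o,T,tip=state()
t,s,w=[imaging.grab_frame(n) for n in("top","side","wrist")]
pickle.dump((t,s,w,o),open("f3.pkl","wb"))
print(proj(t,tip),proj(s,tip),proj(w,tip))
cv2.imwrite("pics/f.png",np.vstack([np.hstack([panel(s["img"],330,200,100,75,4),panel(t["img"],330,190,100,75,4)]),np.hstack([cv2.resize(w["img"][:,:,::-1],(400,300)),panel(w["img"],260,150,100,75,4)])]))
E
```

```text
t 8.25 tcp [ 0.455  -0.0885  0.2624] tip [ 0.5247 -0.077   0.1702] toolz [ 0.6003  0.0988 -0.7937] F [-0.0328 -0.1575 -0.5138] w 0.019214924320552544
joints [ 0.5256 -0.1418 -0.2748  2.4026 -0.8448  0.3786  1.1154] rot err [-0.0031 -0.0099  0.    ]
tcp move with rot fix at tip fixed [-0.0009  0.0003 -0.0007]
[[388.2669 249.7218]] [[382.8313 250.8581]] [[317.7559 235.6048]]
```

View pics/f.png

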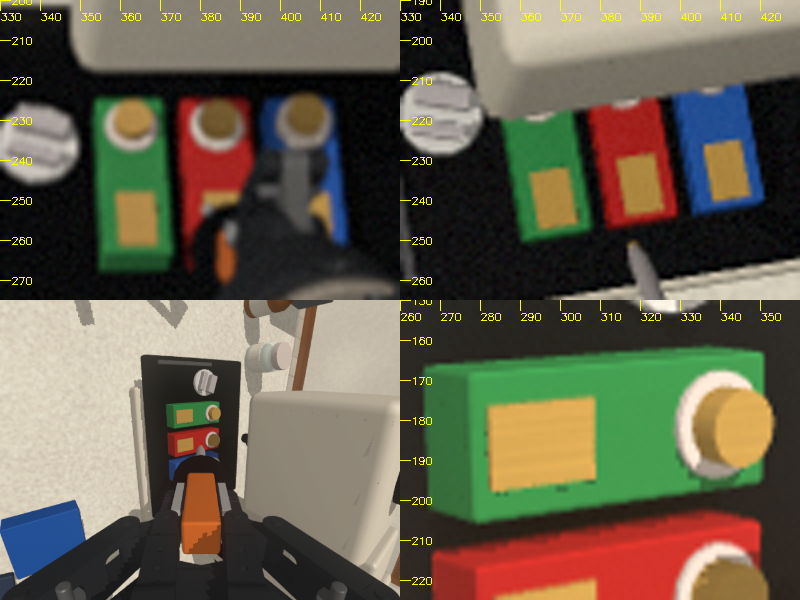

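Run:
```python
from h import *
t,s,w,o=pickle.load(open("f3.pkl","rb"))
cv2.imwrite("pics/g.png",panel(w["img"],262,160,114,90,7))
```

```text
(no output)
```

View pics/g.png

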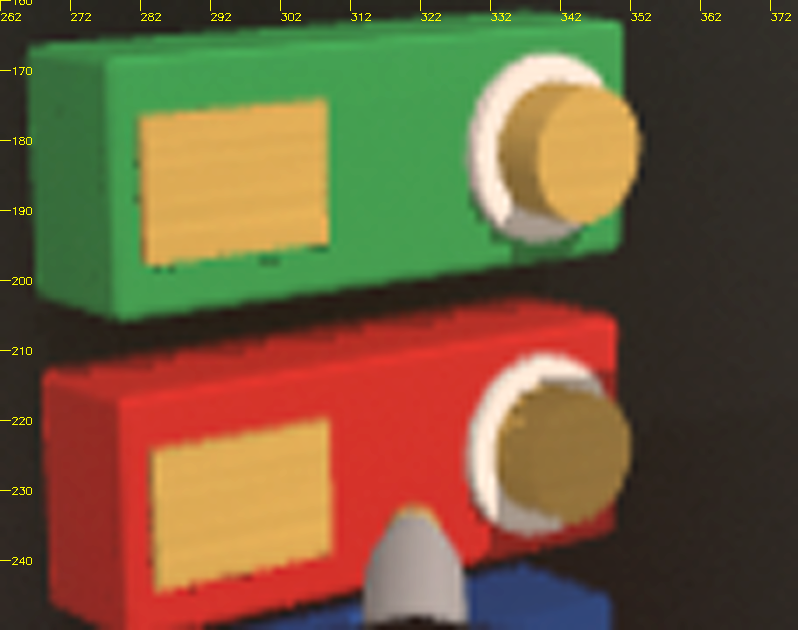

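Run:
```python
from st import *
t,s,w,o=pickle.load(open("f3.pkl","rb"))
W=lambda x,y:(262+x/7,160+y/7); S=lambda x,y:(330+x/4,200+y/4)
for n,a,b in(("green",(134,118),(588,153)),("red",(218,118),(582,455))): 
    X=tri((s,w),(S(*a),W(*b)));print(n,X,proj(s,X)-S(*a),proj(w,X)-W(*b))
print("green top corners",np.array([atz(w,W(*u),.084)[:2] for u in[(107,60),(624,20),(620,248),(122,320)]]))
print("red top corners",np.array([atz(w,W(*u),.084)[:2] for u in[(120,402),(617,322),(127,630)]]))
# tip from wrist+top
X=tri((t,w),((388,250.5),W(413,515)));T=Ro.from_rotvec(o["orientation"]).as_matrix();print("tip",X,"tool",T.T@(X-o["tcp_pos"]))
```

```text
green [ 0.5979 -0.0377  0.1119] [[0.12  0.016]] [[ 0.0333 -0.2598]]
red [ 0.6046 -0.0808  0.1118] [[-0.0309 -0.0153]] [[-0.0305  0.0645]]
green top corners [[ 0.5363 -0.0331]
 [ 0.6267 -0.0185]
 [ 0.6323 -0.0533]
 [ 0.5427 -0.0676]]
red top corners [[ 0.5437 -0.0789]
 [ 0.6339 -0.0649]
 [ 0.5486 -0.1114]]
tip [ 0.5229 -0.0749  0.176 ] tool [ 0.0023 -0.0024  0.1107]
```

Run:
```python
from st import *
t,s,w,o=pickle.load(open("f3.pkl","rb"));d=pickle.load(open("f0.pkl","rb"))["side"]
W=lambda x,y:(262+x/7,160+y/7); S=lambda x,y:(330+x/4,200+y/4);SB=lambda x,y:(340+(x-400)/4,215+(y-350)/4)
ex=np.array([np.cos(np.radians(9)),np.sin(np.radians(9))])
F=dict(green=(((460,543),(532,543)),((107,60),(122,320))),red=(((547,543),(619,543)),((120,402),(127,630))))
for n,a,b in(("green",(134,118),(588,153)),("red",(218,118),(582,455))):
    fs=np.mean([atz(d,SB(*u),.084)[:2] for u in F[n][0]],0);fw=np.mean([atz(w,W(*u),.084)[:2] for u in F[n][1]],0)
    print(n,"fronts",fs,fw)
    for z in(.094,.1,.104,.108):
        ps,pw=atz(s,S(*a),z)[:2]-fs,atz(w,W(*b),z)[:2]-fw
        ey=[-ex[1],ex[0]];print(z,"side",ps@ex,ps@ey,"wrist",pw@ex,pw@ey)
```

```text
green fronts [ 0.534  -0.0477] [ 0.5395 -0.0504]
0.094 side 0.07446349333625521 -0.002017551936726543 wrist 0.0753929388087593 -0.00011093982011466566
0.1 side 0.07121610478928522 -0.001287801537130714 wrist 0.0701085467930911 0.0009743946539504681
0.104 side 0.06905117909130516 -0.0008013012707334883 wrist 0.06658561878264567 0.0016979509699938825
0.108 side 0.0668862533933251 -0.00031480100433626266 wrist 0.06306269077220011 0.0024215072860373143
red fronts [ 0.5408 -0.0925] [ 0.5462 -0.0952]
0.094 side 0.07448164427595302 -0.0014575218473094325 wrist 0.075667437504464 -0.0010280763560026902
0.1 side 0.07123602178401153 -0.00045229341674614366 wrist 0.07038634384447155 0.0010363238670480775
0.104 side 0.0690722734560507 0.00021785887029603828 wrist 0.06686561473780989 0.00241259068241523
0.108 side 0.06690852512808984 0.000888011157338222 wrist 0.06334488563114835 0.003788857497782394
```

send_rows([
  {"dp": [0.01, -0.001, -0.01], "rot": [-0.003, -0.01, 0], "grip": 0.01},
  {"dp": [0.015, -0.001, -0.01], "rot": [0, 0, 0], "grip": 0.01},
  {"dp": [0.015, -0.001, -0.01], "rot": [0, 0, 0], "grip": 0.01},
  {"dp": [0.015, -0.001, -0.01], "rot": [0, 0, 0], "grip": 0.01},
  {"dp": [0.015, -0.001, -0.005], "rot": [0, 0, 0], "grip": 0.01},
  {"dp": [0.01, 0, 0], "rot": [0, 0, 0], "grip": 0.01},
  {"dp": [0.005, 0, 0], "rot": [0, 0, 0], "grip": 0.01},
  {"dp": [0, 0, 0], "rot": [0, 0, 0], "grip": 0.01},
  {"dp": [0, 0, 0], "rot": [0, 0, 0], "grip": 0.01},
], grip_force=100)

```text
clock: 9.52
tcp_pos: [0.5478, -0.0915, 0.2217]
orientation: [-2.91, -0.24, -1.017]
contact_force: [0.2, 0.6, -1.7]
grip_width: 0.0186
```

Run:
```python
from st import *
o,T,tip=state()
s,w=[imaging.grab_frame(n) for n in("side","wrist")]
pickle.dump((s,w,o),open("f4.pkl","wb"))
print(proj(s,tip),proj(w,tip))
cv2.imwrite("pics/i.png",np.hstack([panel(s["img"],340,205,80,100,5),panel(w["img"],280,160,80,100,5)]))
```

```text
t 9.525 tcp [ 0.5478 -0.0915  0.2217] tip [ 0.6193 -0.0801  0.1308] toolz [ 0.6149  0.098  -0.7825] F [ 0.1717  0.6258 -1.7415] w 0.018621987519206285
joints [ 0.4191  0.0962 -0.2577  2.3052 -1.0669  0.2035  1.3338] rot err [ 0.0027  0.0095 -0.0061]
tcp move with rot fix at tip fixed [0.0008 0.0002 0.0006]
[[385.9004 218.9061]] [[318.3592 235.7596]]
```

View pics/i.png

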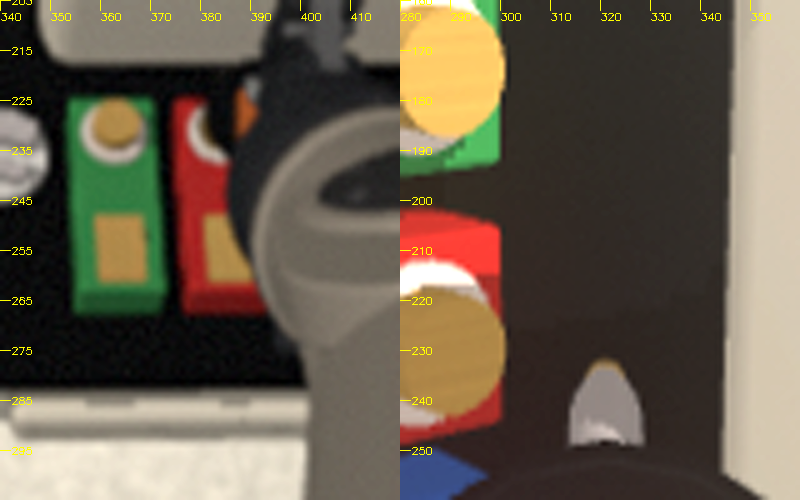

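Run:
```python
from st import *
s,w,o=pickle.load(open("f4.pkl","rb"))
im=w["img"]
# red pad: brass dark mask
hsv=cv2.cvtColor(im,cv2.COLOR_RGB2HSV)
m=cv2.inRange(hsv,(15,90,60),(30,255,160));n,l,st,ce=cv2.connectedComponentsWithStats(m)
for k in range(1,n):
    if st[k,4]>150:print(st[k],ce[k])
m=cv2.inRange(hsv,(15,90,161),(30,255,255));n,l,st,ce=cv2.connectedComponentsWithStats(m)
for k in range(1,n):
    if st[k,4]>150:print("bright",st[k],ce[k])
print("tip by wrist at z.131",atz(w,(321,233),.131))
for z in(.094,.097,.1,.105):print(z,"pad",[atz(w,(u,230.4),z)[:2] for u in(286,288,290)])
```

```text
[275 217  26  26 503] [287.8926 229.8052]
bright [274 161  27  27 504] [288.2718 172.8929]
bright [ 197  163   41   32 1114] [216.9794 178.1212]
bright [202 225  39  32 956] [221.364  239.8964]
bright [208 280  37  33 832] [226.0469 295.5325]
tip by wrist at z.131 [ 0.6213 -0.078   0.131 ]
0.094 pad [array([ 0.6151, -0.084 ]), array([ 0.6171, -0.0841]), array([ 0.6191, -0.0841])]
0.097 pad [array([ 0.6131, -0.0834]), array([ 0.615 , -0.0834]), array([ 0.617 , -0.0834])]
0.1 pad [array([ 0.611 , -0.0827]), array([ 0.6129, -0.0827]), array([ 0.6149, -0.0827])]
0.105 pad [array([ 0.6076, -0.0816]), array([ 0.6094, -0.0816]), array([ 0.6113, -0.0816])]
```

send_rows([
  {"dp": [-0.002, -0.002, 0], "rot": [-0.002, 0.02, -0.002], "grip": 0.01},
  {"dp": [0.001, -0.001, -0.002], "rot": [-0.003, 0.03, -0.002], "grip": 0.01},
  {"dp": [0.002, 0, -0.005], "rot": [-0.003, 0.028, -0.002], "grip": 0.01},
  {"dp": [0, 0, 0], "rot": [0, 0, 0], "grip": 0.01},
  {"dp": [0, 0, 0], "rot": [0, 0, 0], "grip": 0.01},
  {"dp": [0, 0, 0], "rot": [0, 0, 0], "grip": 0.01},
])

```text
clock: 10.38
tcp_pos: [0.5466, -0.095, 0.2148]
orientation: [-2.953, -0.23, -0.9]
contact_force: [-1.0, 0.6, -1.7]
grip_width: 0.0188
```

Run:
```python
from st import *
o,T,tip=state(34)
print(o["moment"])
```

```text
t 10.375 tcp [ 0.5466 -0.095   0.2148] tip [ 0.6106 -0.0849  0.1183] toolz [ 0.551  0.087 -0.83 ] F [-1.0416  0.5525 -1.6595] w 0.01877858200996016
joints [ 0.2781  0.1045 -0.1212  2.2677 -0.6842  0.259   0.937 ] rot err [-0.0003 -0.0017  0.0013]
tcp move with rot fix at tip fixed [-0.0002 -0.0001 -0.0001]
[-0.1383  0.7431 -0.0304]
```

send_rows([
  {"dp": [0.002, 0, -0.004], "rot": [0, 0, 0], "grip": 0.01},
  {"dp": [0, 0, -0.003], "rot": [0, 0, 0], "grip": 0.01},
  {"dp": [0, 0, 0], "rot": [0, 0, 0], "grip": 0.01},
])

```text
clock: 10.75
tcp_pos: [0.5483, -0.0954, 0.2071]
orientation: [-2.953, -0.229, -0.9]
contact_force: [0.8, 1.2, -1.4]
grip_width: 0.0188
```

send_rows([
  {"dp": [0, 0, -0.002], "rot": [0, 0, 0], "grip": 0.01},
  {"dp": [0, 0, 0], "rot": [0, 0, 0], "grip": 0.01},
])

```text
clock: 11.0
tcp_pos: [0.5482, -0.0954, 0.2049]
orientation: [-2.953, -0.229, -0.9]
contact_force: [-0.9, -0.8, -1.7]
grip_width: 0.0187
```

send_rows([
  {"dp": [0, 0, -0.002], "rot": [0, 0, 0], "grip": 0.01},
  {"dp": [0, 0, 0], "rot": [0, 0, 0], "grip": 0.01},
])

```text
clock: 11.25
tcp_pos: [0.5483, -0.0954, 0.2028]
orientation: [-2.953, -0.229, -0.9]
contact_force: [-0.8, 0.0, -1.8]
grip_width: 0.0188
```

send_rows([
  {"dp": [0, 0, -0.002], "rot": [0, 0, 0], "grip": 0.01},
  {"dp": [0, 0, 0], "rot": [0, 0, 0], "grip": 0.01},
])

```text
clock: 11.5
tcp_pos: [0.5483, -0.0954, 0.2007]
orientation: [-2.953, -0.229, -0.9]
contact_force: [0.1, 0.8, -1.2]
grip_width: 0.0189
```

send_rows([
  {"dp": [0, 0, -0.0015], "rot": [0, 0, 0], "grip": 0.01},
  {"dp": [0, 0, 0], "rot": [0, 0, 0], "grip": 0.01},
])

```text
clock: 11.75
tcp_pos: [0.5484, -0.0954, 0.1992]
orientation: [-2.953, -0.229, -0.9]
contact_force: [-0.7, 0.2, -0.5]
grip_width: 0.0187
```

send_rows([
  {"dp": [0, 0, -0.001], "rot": [0, 0, 0], "grip": 0.01},
  {"dp": [0, 0, 0], "rot": [0, 0, 0], "grip": 0.01},
])

```text
clock: 12.0
tcp_pos: [0.5484, -0.0954, 0.1981]
orientation: [-2.953, -0.229, -0.9]
contact_force: [-0.8, -0.4, -1.6]
grip_width: 0.0187
```

Run:
```python
from st import *
import time
o,T,tip=state(34);print(o["moment"])
fs=[]
for i in range(4):
    f=imaging.grab_frame("wrist");q=get_obs();fs.append(np.r_[q["contact_force"],q["moment"],q["tcp_pos"][2]])
print(np.array(fs),np.mean(fs,0))
```

```text
t 12.0 tcp [ 0.5484 -0.0954  0.1981] tip [ 0.6124 -0.0853  0.1017] toolz [ 0.5512  0.0867 -0.8299] F [-0.8092 -0.4169 -1.603 ] w 0.018725873825107646
joints [ 0.313   0.139  -0.1605  2.2785 -0.7721  0.2193  1.0306] rot err [-0.0005 -0.0016  0.0022]
tcp move with rot fix at tip fixed [-0.0001 -0.0001 -0.0001]
[-0.1744  0.7856  0.0131]
[[ 0.3474  0.003  -1.3994 -0.0941  0.728   0.0023  0.1982]
 [ 0.6598  0.5237 -1.4235 -0.1413  0.8211 -0.015   0.1982]
 [ 0.2944 -0.0114 -1.3503 -0.1528  0.7748 -0.0542  0.1982]
 [-0.8242  0.1518 -1.0984 -0.1172  0.804  -0.0338  0.1982]] [ 0.1194  0.1668 -1.3179 -0.1263  0.782  -0.0252  0.1982]
```

send_rows([
  {"dp": [0, 0, -0.0015], "rot": [0, 0, 0], "grip": 0.01},
  {"dp": [0, 0, 0], "rot": [0, 0, 0], "grip": 0.01},
])

```text
clock: 12.45
tcp_pos: [0.5485, -0.0954, 0.1967]
orientation: [-2.953, -0.229, -0.901]
contact_force: [0.1, 0.0, -1.0]
grip_width: 0.0188
```

send_rows([
  {"dp": [0, 0, -0.0015], "rot": [0, 0, 0], "grip": 0.01},
  {"dp": [0, 0, 0], "rot": [0, 0, 0], "grip": 0.01},
])

```text
clock: 12.7
tcp_pos: [0.5485, -0.0954, 0.195]
orientation: [-2.953, -0.229, -0.901]
contact_force: [-0.4, 0.7, -0.7]
grip_width: 0.0192
```

send_rows([
  {"dp": [0, 0, -0.001], "rot": [0, 0, 0], "grip": 0.01},
  {"dp": [0, 0, 0], "rot": [0, 0, 0], "grip": 0.01},
])

```text
clock: 12.95
tcp_pos: [0.5484, -0.0954, 0.1939]
orientation: [-2.953, -0.229, -0.901]
contact_force: [-0.1, -0.0, -1.6]
grip_width: 0.0192
```

```bash
cat >> st.py <<'E'
def force(n=4):
    fs=[]
    for i in range(n):
        f=imaging.grab_frame("wrist");q=get_obs();fs.append(np.r_[q["contact_force"],q["moment"],q["tcp_pos"],q["grip_width"],q["joints"][5]])
    print("mean",np.mean(fs,0),"Fz",np.array(fs)[:,2]);return f
E
python3 -c "
from st import *
force()"
```

```text
mean [-0.0516  0.2554 -0.4875 -0.1201  0.7773 -0.0006  0.5485 -0.0954  0.1941
  0.0188  0.2092] Fz [-1.0694 -0.1332  0.1182 -0.8654]
```

send_rows([
  {"dp": [0, 0, -0.0012], "rot": [0, 0, 0], "grip": 0.01},
  {"dp": [0, 0, 0], "rot": [0, 0, 0], "grip": 0.01},
])

```text
clock: 13.4
tcp_pos: [0.5486, -0.0954, 0.1929]
orientation: [-2.953, -0.229, -0.901]
contact_force: [0.3, 0.2, -0.7]
grip_width: 0.0187
```

```bash
python3 -c "
from st import *
force(5)"
```

```text
mean [-0.1999  0.1533 -1.5055 -0.1158  0.7888  0.0024  0.5486 -0.0955  0.193
  0.019   0.2062] Fz [-1.3737 -1.4408 -2.0446 -1.414  -1.2543]
```

send_rows([
  {"dp": [0, 0, -0.0015], "rot": [0, 0, 0], "grip": 0.01},
  {"dp": [0, 0, 0], "rot": [0, 0, 0], "grip": 0.01},
])

```text
clock: 13.9
tcp_pos: [0.5489, -0.0956, 0.1918]
orientation: [-2.953, -0.229, -0.903]
contact_force: [-1.4, -0.8, 1.4]
grip_width: 0.019
```

send_rows([
  {"dp": [0, 0, -0.001], "rot": [0, 0, 0], "grip": 0.01},
  {"dp": [0, 0, 0], "rot": [0, 0, 0], "grip": 0.01},
])

```text
clock: 14.15
tcp_pos: [0.5491, -0.0955, 0.191]
orientation: [-2.953, -0.229, -0.903]
contact_force: [-1.7, -0.3, 0.9]
grip_width: 0.0188
```

```bash
python3 -c "
from st import *
f=force(3)
o,T,tip=state(34)
s=imaging.grab_frame('side');pickle.dump((s,f),open('f5.pkl','wb'))
hsv=cv2.cvtColor(f['img'],cv2.COLOR_RGB2HSV)
m=cv2.inRange(hsv,(15,90,40),(30,255,160));n,l,st,ce=cv2.connectedComponentsWithStats(m)
for k in range(1,n):
    if st[k,4]>150:print(st[k],ce[k])
print(proj(f,tip),proj(f,[.615,-.083,.095]))
cv2.imwrite('pics/j.png',panel(f['img'],270,190,80,80,7))"
```

```text
mean [-0.9921  0.4934  1.6348 -0.0504  0.697   0.0751  0.549  -0.0956  0.191
  0.0189  0.2   ] Fz [1.6641 1.6595 1.5809]
t 14.3 tcp [ 0.5491 -0.0956  0.191 ] tip [ 0.6133 -0.0855  0.0947] toolz [ 0.5528  0.0862 -0.8288] F [-0.7291  0.4608  1.5809] w 0.018881361627968694
joints [ 0.3329  0.1541 -0.183   2.2838 -0.8236  0.2     1.0857] rot err [0.     0.0003 0.0022]
tcp move with rot fix at tip fixed [ 0.0001 -0.0001  0.    ]
[236 195  83  16 458] [275.5524 202.7511]
[309 219  27  26 432] [322.2639 230.2917]
[241 297  34  24 391] [257.3581 306.9514]
[[318.3423 235.7826]] [[320.8982 232.5535]]
```

View pics/j.png

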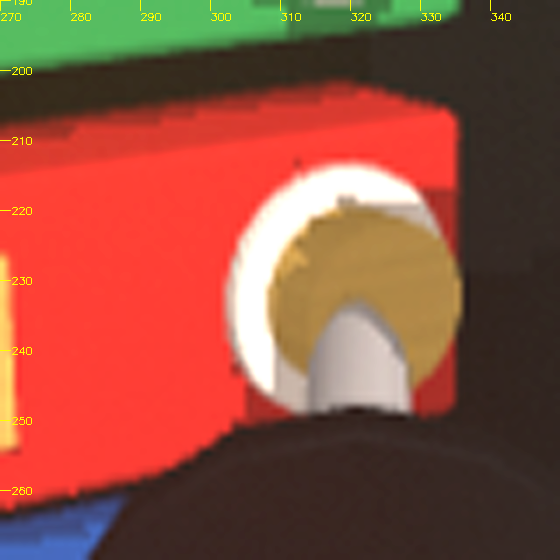

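send_rows([
  {"dp": [0, 0, -0.0012], "rot": [0, 0, 0], "grip": 0.01},
  {"dp": [0, 0, 0], "rot": [0, 0, 0], "grip": 0.01},
])

```text
clock: 14.6
tcp_pos: [0.5492, -0.0956, 0.19]
orientation: [-2.953, -0.229, -0.904]
contact_force: [-1.8, 0.3, 1.9]
grip_width: 0.019
```

send_rows([
  {"dp": [0, 0, -0.001], "rot": [0, 0, 0], "grip": 0.01},
  {"dp": [0, 0, 0], "rot": [0, 0, 0], "grip": 0.01},
])

```text
clock: 14.85
tcp_pos: [0.5493, -0.0956, 0.189]
orientation: [-2.953, -0.229, -0.904]
contact_force: [-2.4, 0.3, 3.9]
grip_width: 0.0188
```

```bash
python3 -c "
from st import *
f=force(4)
o,T,tip=state(34)"
```

```text
mean [-1.907   0.1712  2.7213  0.0061  0.6793  0.0931  0.5493 -0.0956  0.189
  0.019   0.1947] Fz [2.4298 2.2897 3.3336 2.8321]
t 15.05 tcp [ 0.5493 -0.0956  0.189 ] tip [ 0.6136 -0.0856  0.0928] toolz [ 0.5533  0.0861 -0.8285] F [-1.6352 -0.2282  2.8321] w 0.01919522999285635
joints [ 0.3375  0.1583 -0.1883  2.2853 -0.8406  0.1947  1.1038] rot err [0.0002 0.001  0.0021]
tcp move with rot fix at tip fixed [ 0.0001 -0.0002  0.0001]
```

send_rows([
  {"dp": [0, 0, -0.0007], "rot": [0, 0, 0], "grip": 0.01},
  {"dp": [0, 0, 0], "rot": [0, 0, 0], "grip": 0.01},
  {"dp": [0, 0, 0], "rot": [0, 0, 0], "grip": 0.01},
  {"dp": [0, 0, 0], "rot": [0, 0, 0], "grip": 0.01},
  {"dp": [0, 0, 0], "rot": [0, 0, 0], "grip": 0.01},
])

```text
clock: 15.68
tcp_pos: [0.5493, -0.0956, 0.1884]
orientation: [-2.953, -0.229, -0.905]
contact_force: [-2.6, 0.5, 2.8]
grip_width: 0.0191
```

```bash
python3 -c "
from st import *
f=force(6)
o,T,tip=state(34)"
```

```text
mean [-2.7513 -0.1491  3.142   0.0349  0.6768  0.0751  0.5493 -0.0956  0.1884
  0.0189  0.1931] Fz [2.9469 2.5486 4.0524 3.2491 3.5004 2.5548]
t 15.975 tcp [ 0.5493 -0.0956  0.1884] tip [ 0.6136 -0.0856  0.0922] toolz [ 0.5535  0.0861 -0.8284] F [-3.2923  0.3919  2.5548] w 0.01886055322710936
joints [ 0.3387  0.1595 -0.1896  2.2858 -0.8464  0.1931  1.11  ] rot err [0.0002 0.0012 0.0022]
tcp move with rot fix at tip fixed [ 0.0001 -0.0002  0.0001]
```

send_rows([
  {"dp": [0, 0, 0], "rot": [0, 0, 0], "grip": 0.01},
  {"dp": [0, 0, 0.004], "rot": [0, 0, 0], "grip": 0.01},
  {"dp": [0, 0, 0.01], "rot": [0, 0, 0], "grip": 0.01},
  {"dp": [0, 0, 0.01], "rot": [0, 0, 0], "grip": 0.01},
  {"dp": [0, 0, 0.004], "rot": [0, 0, 0], "grip": 0.01},
  {"dp": [0, 0, 0], "rot": [0, 0, 0], "grip": 0.01},
  {"dp": [0, 0, 0], "rot": [0, 0, 0], "grip": 0.01},
])

```text
clock: 16.85
tcp_pos: [0.548, -0.0952, 0.2154]
orientation: [-2.954, -0.23, -0.898]
contact_force: [-1.4, 0.3, -2.0]
grip_width: 0.0191
```

send_rows([
  {"dp": [0.001, -0.01, 0], "rot": [0, 0, 0], "grip": 0.01},
  {"dp": [0.002, -0.012, 0], "rot": [0, 0, 0], "grip": 0.01},
  {"dp": [0.002, -0.012, 0], "rot": [0, 0, 0], "grip": 0.01},
  {"dp": [0.001, -0.008, 0], "rot": [0, 0, 0], "grip": 0.01},
  {"dp": [0, 0, 0], "rot": [0, 0, 0], "grip": 0.01},
  {"dp": [0, 0, 0], "rot": [0, 0, 0], "grip": 0.01},
])

```text
clock: 17.6
tcp_pos: [0.5528, -0.1375, 0.2128]
orientation: [-2.953, -0.23, -0.892]
contact_force: [0.1, 0.3, -2.0]
grip_width: 0.0189
```

```bash
python3 -c "
from st import *
f=force(4)
o,T,tip=state(34)
s=imaging.grab_frame('side')
hsv=cv2.cvtColor(f['img'],cv2.COLOR_RGB2HSV)
m=cv2.inRange(hsv,(12,60,40),(32,255,255));n,l,st,ce=cv2.connectedComponentsWithStats(m)
for k in range(1,n):
    if st[k,4]>150:print(st[k],ce[k])
print(proj(f,tip),proj(f,[.622,-.129,.095]))
cv2.imwrite('pics/k.png',panel(f['img'],270,180,90,90,6))"
```

```text
mean [-0.0737  0.1487 -1.769  -0.1642  0.7683  0.008   0.5529 -0.1374  0.2129
  0.0188  0.3158] Fz [-1.4755 -2.394  -1.23   -1.9767]
t 17.8 tcp [ 0.5529 -0.1374  0.213 ] tip [ 0.6165 -0.1271  0.1163] toolz [ 0.5468  0.0886 -0.8325] F [ 0.4871 -0.2034 -1.9767] w 0.018897833389535445
joints [ 0.3482  0.1423 -0.0888  2.2248 -0.7685  0.3158  1.1019] rot err [-0.0017 -0.0067  0.0004]
tcp move with rot fix at tip fixed [-0.0006  0.0001 -0.0004]
[ 214   96   44   31 1297] [235.5914 111.2228]
[ 216   98  127   64 2190] [293.5438 133.3945]
[186 126  24  68 758] [196.628  158.1135]
[296 161  29  28 624] [310.1186 174.5353]
[ 219  164   42   32 1135] [239.6238 179.059 ]
[301 220  28  27 458] [313.5546 231.2489]
[225 226  39  32 981] [243.8369 240.8981]
[294 355  58  12 383] [322.5849 358.188 ]
[296 363  27  21 152] [310.3289 373.2566]
[[318.4443 235.8586]] [[309.3326 231.8978]]
```

View pics/k.png

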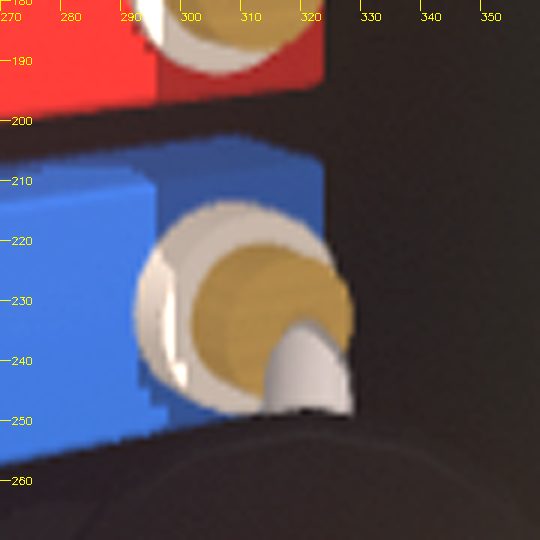

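```bash
python3 -c "
from st import *
f=imaging.grab_frame('wrist');s5,f5=pickle.load(open('f5.pkl','rb'))
print('f5 tip',atz(f5,(320.5,233.5),.0947),'pad',atz(f5,(323,232),.0955))
print('now tip',atz(f,(320.5,233.5),.1163))
for z in(.094,.098,.104): print(z,atz(f,(315.5,233),z))
state(34)"
```

```text
f5 tip [ 0.615  -0.0838  0.0947] pad [ 0.6165 -0.0825  0.0955]
now tip [ 0.6182 -0.1255  0.1163]
0.094 [ 0.6289 -0.1303  0.094 ]
0.098 [ 0.6262 -0.1294  0.098 ]
0.104 [ 0.6221 -0.128   0.104 ]
t 17.9 tcp [ 0.553  -0.1376  0.2131] tip [ 0.6165 -0.1273  0.1163] toolz [ 0.5469  0.0885 -0.8325] F [ 0.6155 -0.1621 -1.4524] w 0.018758548795827744
joints [ 0.3483  0.1424 -0.0886  2.2247 -0.7685  0.3159  1.1019] rot err [-0.0016 -0.0066  0.0006]
tcp move with rot fix at tip fixed [-0.0006  0.0001 -0.0004]
```

send_rows([
  {"dp": [0.002, -0.001, -0.002], "rot": [-0.001, -0.006, 0], "grip": 0.01},
  {"dp": [0.003, -0.001, -0.003], "rot": [0, 0, 0], "grip": 0.01},
  {"dp": [0, 0, 0], "rot": [0, 0, 0], "grip": 0.01},
  {"dp": [0, 0, 0], "rot": [0, 0, 0], "grip": 0.01},
])

```text
clock: 18.4
tcp_pos: [0.5584, -0.1395, 0.2076]
orientation: [-2.952, -0.232, -0.902]
contact_force: [1.2, -0.1, -1.6]
grip_width: 0.0189
```

```bash
python3 -c "
from st import *
force(3);state(34)"
```

```text
mean [ 0.434  -0.3309 -1.1569 -0.1038  0.757   0.0151  0.5584 -0.1395  0.2077
  0.019   0.299 ] Fz [-1.5027 -0.9508 -1.0171]
t 18.55 tcp [ 0.5584 -0.1395  0.2078] tip [ 0.6226 -0.1293  0.1114] toolz [ 0.5524  0.0878 -0.829 ] F [ 0.5441 -0.1819 -1.0171] w 0.018998999020450505
joints [ 0.3651  0.1604 -0.106   2.2217 -0.8082  0.299   1.1466] rot err [-0.0005  0.      0.0002]
tcp move with rot fix at tip fixed [0. 0. 0.]
```

Descend onto blue in small steps.

send_rows([
  {"dp": [0, 0, -0.003], "rot": [0, 0, 0], "grip": 0.01},
  {"dp": [0, 0, 0], "rot": [0, 0, 0], "grip": 0.01},
  {"dp": [0, 0, 0], "rot": [0, 0, 0], "grip": 0.01},
])

```text
clock: 18.92
tcp_pos: [0.5583, -0.1394, 0.2046]
orientation: [-2.952, -0.232, -0.903]
contact_force: [0.3, 0.0, -2.2]
grip_width: 0.0187
```

send_rows([
  {"dp": [0, 0, -0.0015], "rot": [0, 0, 0], "grip": 0.01},
  {"dp": [0, 0, 0], "rot": [0, 0, 0], "grip": 0.01},
])

```text
clock: 19.18
tcp_pos: [0.5584, -0.1394, 0.2031]
orientation: [-2.952, -0.232, -0.903]
contact_force: [0.5, 0.3, -1.4]
grip_width: 0.0187
```

send_rows([
  {"dp": [0, 0, -0.0015], "rot": [0, 0, 0], "grip": 0.01},
  {"dp": [0, 0, 0], "rot": [0, 0, 0], "grip": 0.01},
])

```text
clock: 19.42
tcp_pos: [0.5584, -0.1395, 0.2015]
orientation: [-2.952, -0.232, -0.903]
contact_force: [0.3, -0.1, -2.0]
grip_width: 0.019
```

send_rows([
  {"dp": [0, 0, -0.0015], "rot": [0, 0, 0], "grip": 0.01},
  {"dp": [0, 0, 0], "rot": [0, 0, 0], "grip": 0.01},
])

```text
clock: 19.68
tcp_pos: [0.5584, -0.1394, 0.1999]
orientation: [-2.952, -0.232, -0.903]
contact_force: [0.0, -0.4, -1.7]
grip_width: 0.0187
```

send_rows([
  {"dp": [0, 0, -0.0015], "rot": [0, 0, 0], "grip": 0.01},
  {"dp": [0, 0, 0], "rot": [0, 0, 0], "grip": 0.01},
])

```text
clock: 19.92
tcp_pos: [0.5584, -0.1395, 0.1983]
orientation: [-2.952, -0.232, -0.903]
contact_force: [-0.1, -0.6, -1.4]
grip_width: 0.0191
```

send_rows([
  {"dp": [0, 0, -0.0015], "rot": [0, 0, 0], "grip": 0.01},
  {"dp": [0, 0, 0], "rot": [0, 0, 0], "grip": 0.01},
])

```text
clock: 20.18
tcp_pos: [0.5587, -0.1396, 0.1972]
orientation: [-2.952, -0.232, -0.904]
contact_force: [-1.4, 0.2, 0.8]
grip_width: 0.0187
```

send_rows([
  {"dp": [0, 0, -0.001], "rot": [0, 0, 0], "grip": 0.01},
  {"dp": [0, 0, 0], "rot": [0, 0, 0], "grip": 0.01},
])

```text
clock: 20.42
tcp_pos: [0.5589, -0.1396, 0.1965]
orientation: [-2.951, -0.232, -0.905]
contact_force: [-1.6, 0.2, 1.4]
grip_width: 0.019
```

send_rows([
  {"dp": [0, 0, -0.0012], "rot": [0, 0, 0], "grip": 0.01},
  {"dp": [0, 0, 0], "rot": [0, 0, 0], "grip": 0.01},
])

```text
clock: 20.68
tcp_pos: [0.5591, -0.1396, 0.1955]
orientation: [-2.951, -0.232, -0.906]
contact_force: [-2.3, -0.1, 1.6]
grip_width: 0.019
```

send_rows([
  {"dp": [0, 0, -0.001], "rot": [0, 0, 0], "grip": 0.01},
  {"dp": [0, 0, 0], "rot": [0, 0, 0], "grip": 0.01},
])

```text
clock: 20.92
tcp_pos: [0.5591, -0.1396, 0.1946]
orientation: [-2.951, -0.232, -0.906]
contact_force: [-2.1, 0.3, 2.7]
grip_width: 0.0189
```

```bash
python3 -c "
from st import *
force(4);state(34)"
```

```text
mean [-2.4783  0.3957  3.1465  0.0751  0.6346  0.1109  0.5591 -0.1396  0.1946
  0.0189  0.2676] Fz [2.8459 3.6881 2.9739 3.0779]
t 21.125 tcp [ 0.5591 -0.1397  0.1946] tip [ 0.6235 -0.1295  0.0985] toolz [ 0.5544  0.0873 -0.8276] F [-2.3952  1.4434  3.0779] w 0.01888360821120162
joints [ 0.3988  0.1856 -0.1441  2.2319 -0.8781  0.2675  1.2235] rot err [0.     0.0025 0.0003]
tcp move with rot fix at tip fixed [ 0.0002 -0.      0.0002]
```

send_rows([
  {"dp": [0, 0, 0], "rot": [0, 0, 0], "grip": 0.01},
  {"dp": [0, 0, 0], "rot": [0, 0, 0], "grip": 0.01},
  {"dp": [0, 0, 0], "rot": [0, 0, 0], "grip": 0.01},
  {"dp": [0, 0, 0], "rot": [0, 0, 0], "grip": 0.01},
  {"dp": [0, 0, 0], "rot": [0, 0, 0], "grip": 0.01},
  {"dp": [0, 0, 0], "rot": [0, 0, 0], "grip": 0.01},
  {"dp": [0, 0, 0.004], "rot": [0, 0, 0], "grip": 0.01},
  {"dp": [0, 0, 0.01], "rot": [0, 0, 0], "grip": 0.01},
  {"dp": [-0.004, 0, 0.008], "rot": [0, 0, 0], "grip": 0.01},
  {"dp": [-0.012, -0.002, 0.005], "rot": [0, 0, 0], "grip": 0.01},
  {"dp": [-0.018, -0.003, 0.005], "rot": [0, 0, 0], "grip": 0.01},
  {"dp": [-0.02, -0.003, 0.005], "rot": [0, 0, 0], "grip": 0.01},
  {"dp": [-0.02, -0.003, 0.01], "rot": [0, 0, 0], "grip": 0.01},
  {"dp": [-0.015, -0.002, 0.01], "rot": [0, 0, 0], "grip": 0.01},
  {"dp": [-0.005, 0, 0.01], "rot": [0, 0, 0], "grip": 0.01},
  {"dp": [0, 0, 0], "rot": [0, 0, 0], "grip": 0.01},
  {"dp": [0, 0, 0], "rot": [0, 0, 0], "grip": 0.01},
])

```text
clock: 23.25
tcp_pos: [0.4542, -0.1532, 0.2617]
orientation: [-2.953, -0.228, -0.899]
contact_force: [-0.8, 0.2, -2.3]
grip_width: 0.019
```

```bash
python3 -c "
from st import *
o,T,tip=state(34)
g=Ro.from_rotvec([2.968,1.03,0.012]).as_matrix()
print('grasp toolz',g[:,2],'delta rot to grasp',Ro.from_matrix(g@T.T).as_rotvec())"
```

```text
t 23.25 tcp [ 0.4542 -0.1532  0.2617] tip [ 0.5182 -0.1431  0.1652] toolz [ 0.5507  0.0868 -0.8302] F [-0.8367  0.1525 -2.2983] w 0.018992164539612232
joints [ 0.4396 -0.0846 -0.0421  2.3259 -0.6955  0.4806  1.1075] rot err [-0.0009 -0.0022  0.0025]
tcp move with rot fix at tip fixed [-0.0002 -0.0001 -0.0001]
grasp toolz [ 0.0072  0.0026 -1.    ] delta rot to grasp [-0.2394  0.5397  0.4984]
```

send_rows([
  {"dp": [0, 0.015, 0.01], "rot": [-0.02, 0.045, 0.0415], "grip": 0.01},
  {"dp": [0, 0.03, 0.01], "rot": [-0.02, 0.045, 0.0415], "grip": 0.01},
  {"dp": [0, 0.035, 0.01], "rot": [-0.02, 0.045, 0.0415], "grip": 0.01},
  {"dp": [0, 0.035, 0.005], "rot": [-0.02, 0.045, 0.0415], "grip": 0.01},
  {"dp": [0.005, 0.035, 0.005], "rot": [-0.02, 0.045, 0.0415], "grip": 0.01},
  {"dp": [0.005, 0.035, 0.005], "rot": [-0.02, 0.045, 0.0415], "grip": 0.01},
  {"dp": [0.01, 0.035, 0], "rot": [-0.02, 0.045, 0.0415], "grip": 0.01},
  {"dp": [0.01, 0.035, 0], "rot": [-0.02, 0.045, 0.0415], "grip": 0.01},
  {"dp": [0.01, 0.035, 0], "rot": [-0.02, 0.045, 0.0415], "grip": 0.01},
  {"dp": [0.005, 0.03, 0], "rot": [-0.02, 0.045, 0.0415], "grip": 0.01},
  {"dp": [0.005, 0.025, 0], "rot": [-0.02, 0.045, 0.0415], "grip": 0.01},
  {"dp": [0, 0.015, 0], "rot": [-0.02, 0.045, 0.0415], "grip": 0.01},
  {"dp": [0, 0.005, 0], "rot": [0, 0, 0], "grip": 0.01},
  {"dp": [0, 0, 0], "rot": [0, 0, 0], "grip": 0.01},
  {"dp": [0, 0, 0], "rot": [0, 0, 0], "grip": 0.01},
])

```text
clock: 25.12
tcp_pos: [0.5056, 0.2292, 0.3005]
orientation: [-2.951, -1.052, 0.03]
contact_force: [-0.4, 0.7, -0.8]
grip_width: 0.0192
```

```bash
cat > up.py <<'E'
from st import *
g=Ro.from_rotvec([2.968,1.03,0.012]).as_matrix();G=np.array([.5102,.2248,.1362])
def up():
    o,T,tip=state(0,show=False)
    print("t",o["clock"],"tcp",o["tcp_pos"],"to grasp pose",G-o["tcp_pos"],"rot",Ro.from_matrix(g@T.T).as_rotvec(),"F",o["contact_force"],"w",o["grip_width"],"tip",tip)
    return o,T,tip
E
python3 -c "
from up import *
o,T,tip=up()"
```

```text
t 25.125 tcp [0.5056 0.2292 0.3005] to grasp pose [ 0.0046 -0.0044 -0.1643] rot [ 0.001  -0.0282 -0.0168] F [-0.4423  0.7164 -0.778 ] w 0.019201006100393856 tip [0.5032 0.2294 0.1843]
```

send_rows([
  {"dp": [0.003, -0.004, 0.002], "rot": [0.001, -0.028, -0.017], "grip": 0.01},
  {"dp": [0, 0, 0], "rot": [0, 0, 0], "grip": 0.01},
  {"dp": [0, 0, 0], "rot": [0, 0, 0], "grip": 0.01},
])

```text
clock: 25.5
tcp_pos: [0.5088, 0.2228, 0.3032]
orientation: [2.968, 1.022, 0.017]
contact_force: [-0.3, -0.0, -0.9]
grip_width: 0.0186
```

```bash
python3 -c "
from up import *
o,T,tip=up()
t2,s2,o2=pickle.load(open('f2.pkl','rb'))
T2=Ro.from_rotvec(o2['orientation']).as_matrix();tip2=o2['tcp_pos']+T2[:,2]*L
t,s=[imaging.grab_frame(n) for n in('top','side')]
pickle.dump((t,s,o),open('f6.pkl','wb'))
for n,f,f2 in(('top',t,t2),('side',s,s2)):
    a=proj(f2,tip2)[0];b=proj(f,tip)[0]
    for off,lab in(((0,0),'tip'),):
        x,y=np.round(a).astype(int);h=9
        tm=f2['img'][y-h:y+h,x-h:x+h];S=f['img'][y-h-10:y+h+10,x-h-10:x+h+10]
        r=cv2.matchTemplate(S,tm,cv2.TM_CCOEFF_NORMED);_,v,_,p=cv2.minMaxLoc(r)
        print(n,'expected shift',b-a,'seen',np.array(p)-10,v)
"
```

```text
t 25.5 tcp [0.5088 0.2228 0.3032] to grasp pose [ 0.0014  0.002  -0.167 ] rot [0.001  0.0038 0.0046] F [-0.2973 -0.0306 -0.9114] w 0.01863721908491568 tip [0.5101 0.223  0.187 ]
top expected shift [ 1.3136 -0.2307] seen [ 1 -1] 0.9068619608879089
side expected shift [ 1.3223 -0.1517] seen [1 0] 0.9664688110351562
```

send_rows([
  {"dp": [0.001, 0.002, -0.01], "rot": [0.001, 0.004, 0.004], "grip": 0.01},
  {"dp": [0, 0, -0.02], "rot": [0, 0, 0], "grip": 0.01},
  {"dp": [0, 0, -0.02], "rot": [0, 0, 0], "grip": 0.01},
  {"dp": [0, 0, -0.015], "rot": [0, 0, 0], "grip": 0.01},
  {"dp": [0, 0, -0.005], "rot": [0, 0, 0], "grip": 0.01},
  {"dp": [0, 0, 0], "rot": [0, 0, 0], "grip": 0.01},
])

```text
clock: 26.35
tcp_pos: [0.5099, 0.2258, 0.2287]
orientation: [-2.966, -1.031, -0.009]
contact_force: [0.1, 0.2, -0.6]
grip_width: 0.019
```

```bash
python3 -c "
from up import *
o,T,tip=up()"
```

```text
t 26.35 tcp [0.5099 0.2258 0.2287] to grasp pose [ 0.0003 -0.001  -0.0925] rot [-0.001  -0.0024 -0.001 ] F [ 0.1471  0.2455 -0.5545] w 0.01896132209057831 tip [0.5104 0.2263 0.1125]
```

send_rows([
  {"dp": [0, -0.001, -0.01], "rot": [-0.001, -0.002, -0.001], "grip": 0.01},
  {"dp": [0, 0, -0.02], "rot": [0, 0, 0], "grip": 0.01},
  {"dp": [0, 0, -0.02], "rot": [0, 0, 0], "grip": 0.01},
  {"dp": [0, 0, -0.02], "rot": [0, 0, 0], "grip": 0.01},
  {"dp": [0, 0, -0.007], "rot": [0, 0, 0], "grip": 0.01},
  {"dp": [0, 0, 0], "rot": [0, 0, 0], "grip": 0.01},
  {"dp": [0, 0, 0], "rot": [0, 0, 0], "grip": 0.01},
])

```text
clock: 27.22
tcp_pos: [0.5122, 0.2258, 0.1518]
orientation: [-2.968, -1.029, -0.023]
contact_force: [-0.8, 0.4, -1.1]
grip_width: 0.0186
```

```bash
python3 -c "
from up import *
o,T,tip=up()"
```

```text
t 27.225 tcp [0.5122 0.2258 0.1518] to grasp pose [-0.002  -0.001  -0.0156] rot [-0.0024  0.0065  0.0009] F [-0.7863  0.3833 -1.1193] w 0.018598350470022333 tip [0.5137 0.2263 0.0356]
```

send_rows([
  {"dp": [-0.002, -0.001, -0.005], "rot": [-0.002, 0.006, 0.001], "grip": 0.01},
  {"dp": [0, 0, -0.005], "rot": [0, 0, 0], "grip": 0.01},
  {"dp": [0, 0, 0], "rot": [0, 0, 0], "grip": 0.01},
  {"dp": [0, 0, 0], "rot": [0, 0, 0], "grip": 0.01},
])

```text
clock: 27.72
tcp_pos: [0.5108, 0.225, 0.1424]
orientation: [-2.968, -1.03, -0.016]
contact_force: [-0.0, 0.1, -1.2]
grip_width: 0.0192
```

```bash
python3 -c "
from up import *
o,T,tip=up();force(2)"
```

```text
t 27.725 tcp [0.5108 0.225  0.1424] to grasp pose [-0.0006 -0.0002 -0.0062] rot [-0.0011  0.0023  0.    ] F [-0.0268  0.0653 -1.2084] w 0.019166508884072748 tip [0.5119 0.2255 0.0262]
mean [ 0.1454  0.3414 -1.4185 -0.0071 -0.0005  0.0071  0.5108  0.225   0.1424
  0.0189  0.8828] Fz [-1.0729 -1.7641]
```

send_rows([
  {"dp": [-0.0006, 0, -0.004], "rot": [-0.001, 0.002, 0], "grip": 0.01},
  {"dp": [0, 0, 0], "rot": [0, 0, 0], "grip": 0.01},
])

```text
clock: 28.08
tcp_pos: [0.5102, 0.225, 0.1382]
orientation: [2.968, 1.03, 0.012]
contact_force: [-0.2, 0.9, -1.0]
grip_width: 0.0188
```

send_rows([
  {"dp": [0, 0, -0.0015], "rot": [0, 0, 0], "grip": 0.01},
  {"dp": [0, 0, 0], "rot": [0, 0, 0], "grip": 0.01},
])

```text
clock: 28.32
tcp_pos: [0.5102, 0.225, 0.1366]
orientation: [2.968, 1.03, 0.012]
contact_force: [0.1, -0.1, -0.7]
grip_width: 0.019
```

```bash
python3 -c "
from up import *
o,T,tip=up();force(2)"
```

```text
t 28.325 tcp [0.5102 0.225  0.1366] to grasp pose [ 0.     -0.0002 -0.0004] rot [-0.      0.0003  0.0001] F [ 0.1238 -0.0997 -0.7292] w 0.01897182632296966 tip [0.5111 0.2253 0.0204]
mean [ 0.2324 -0.068  -1.1773 -0.0028  0.0114 -0.0254  0.5103  0.2251  0.1367
  0.0189  0.8745] Fz [-1.4831 -0.8716]
```

send_rows([
  {"dp": [0, 0, -0.0008], "rot": [0, 0, 0], "grip": 0.01},
  {"dp": [0, 0, 0], "rot": [0, 0, 0], "grip": 0.01},
  {"dp": [0, 0, 0], "rot": [0, 0, 0], "grip": 0.01},
])

```text
clock: 28.8
tcp_pos: [0.5105, 0.2252, 0.1363]
orientation: [-2.968, -1.03, -0.014]
contact_force: [0.7, 0.5, -1.4]
grip_width: 0.0186
```

```bash
python3 -c "
from up import *
o,T,tip=up();force(4)"
```

```text
t 28.8 tcp [0.5105 0.2252 0.1363] to grasp pose [-0.0003 -0.0004 -0.0001] rot [-0.0003  0.001   0.0001] F [ 0.6885  0.4695 -1.3801] w 0.018576812101372166 tip [0.5114 0.2256 0.0201]
mean [-0.2283  0.2677 -0.5543 -0.0192  0.0341  0.0114  0.5105  0.2252  0.1363
  0.0188  0.8732] Fz [-0.4717 -0.276  -1.0073 -0.4621]
```

send_rows([
  {"dp": [-0.0003, -0.0003, -0.001], "rot": [0, 0.001, 0], "grip": 0.01},
  {"dp": [0, 0, 0], "rot": [0, 0, 0], "grip": 0.01},
  {"dp": [0, 0, 0], "rot": [0, 0, 0], "grip": 0.01},
], grip_force=40)

```text
clock: 29.38
tcp_pos: [0.5106, 0.2253, 0.1363]
orientation: [-2.968, -1.03, -0.014]
contact_force: [-0.7, -0.1, -0.6]
grip_width: 0.0189
```

```bash
python3 -c "
from up import *
o,T,tip=up();force(4)"
```

```text
t 29.375 tcp [0.5106 0.2253 0.1363] to grasp pose [-0.0004 -0.0005 -0.0001] rot [-0.0007  0.0012  0.0001] F [-0.7287 -0.079  -0.6271] w 0.01891942191443476 tip [0.5116 0.2257 0.0201]
mean [ 0.1221  0.1374 -0.3764 -0.0163  0.0222  0.0352  0.5106  0.2253  0.1363
  0.0188  0.873 ] Fz [-0.2798 -0.7315 -0.1897 -0.3045]
```

send_rows([
  {"dp": [0, 0, 0], "rot": [0, 0, 0], "grip": 0.022},
  {"dp": [0, 0, 0], "rot": [0, 0, 0], "grip": 0.03},
  {"dp": [0, 0, 0], "rot": [0, 0, 0], "grip": 0.05},
  {"dp": [0, 0, 0], "rot": [0, 0, 0], "grip": 0.085},
  {"dp": [0, 0, 0], "rot": [0, 0, 0], "grip": 0.085},
  {"dp": [0, 0, 0], "rot": [0, 0, 0], "grip": 0.085},
  {"dp": [0, 0, 0], "rot": [0, 0, 0], "grip": 0.085},
  {"dp": [0, 0, 0], "rot": [0, 0, 0], "grip": 0.085},
])

```text
clock: 30.58
tcp_pos: [0.5107, 0.2254, 0.1363]
orientation: [-2.968, -1.03, -0.014]
contact_force: [-0.7, 0.7, 0.5]
grip_width: 0.0849
```

```bash
python3 -c "
from up import *
o,T,tip=up()"
```

```text
t 30.575 tcp [0.5107 0.2254 0.1363] to grasp pose [-0.0005 -0.0006 -0.0001] rot [-0.0007  0.0013  0.0001] F [-0.7436  0.6659  0.5491] w 0.08485596281660526 tip [0.5117 0.2258 0.0201]
```

send_rows([
  {"dp": [0, 0, 0.01], "rot": [0, 0, 0], "grip": 0.085},
  {"dp": [0, 0, 0.02], "rot": [0, 0, 0], "grip": 0.085},
  {"dp": [0, 0, 0.03], "rot": [0, 0, 0], "grip": 0.085},
  {"dp": [0, 0, 0.03], "rot": [0, 0, 0], "grip": 0.085},
  {"dp": [0, 0, 0.03], "rot": [0, 0, 0], "grip": 0.085},
  {"dp": [0, 0, 0.03], "rot": [0, 0, 0], "grip": 0.085},
  {"dp": [-0.02, -0.03, 0.02], "rot": [0, 0, 0], "grip": 0.085},
  {"dp": [-0.02, -0.045, 0.01], "rot": [0, 0, 0], "grip": 0.085},
  {"dp": [-0.02, -0.045, 0], "rot": [0, 0, 0], "grip": 0.085},
  {"dp": [0, -0.045, 0], "rot": [0, 0, 0], "grip": 0.085},
  {"dp": [0, -0.045, 0], "rot": [0, 0, 0], "grip": 0.085},
  {"dp": [0, -0.02, 0], "rot": [0, 0, 0], "grip": 0.085},
  {"dp": [0, 0, 0], "rot": [0, 0, 0], "grip": 0.085},
  {"dp": [0, 0, 0], "rot": [0, 0, 0], "grip": 0.085},
])

```text
clock: 32.33
tcp_pos: [0.4469, -0.0072, 0.332]
orientation: [2.964, 1.037, 0.031]
contact_force: [0.2, 1.5, 1.0]
grip_width: 0.0852
```

```bash
python3 -c "
from up import *
o,T,tip=up()
d=pickle.load(open('f0.pkl','rb'))
t,s=[imaging.grab_frame(n) for n in('top','side')]
for n,f in(('top',t),('side',s)):
    df=cv2.absdiff(f['img'],d[n]['img']).max(2);m=(cv2.medianBlur(df,3)>40).astype(np.uint8)
    k,l,st,c=cv2.connectedComponentsWithStats(m);print(n,[list(x) for x in st[1:] if x[4]>12])
def full(i):return cv2.resize(i[:,:,::-1],(400,300))
cv2.imwrite('pics/z.png',np.vstack([np.hstack([panel(t['img'],205,225,80,60,5),panel(s['img'],205,225,80,60,5)]),np.hstack([full(t['img']),full(s['img'])])]))"
```

```text
t 32.325 tcp [ 0.4469 -0.0072  0.332 ] to grasp pose [ 0.0633  0.232  -0.1958] rot [-0.0028  0.0117 -0.0053] F [0.2174 1.5476 0.9833] w 0.08515897627425287 tip [ 0.449  -0.0066  0.2159]
top [[np.int32(465), np.int32(200), np.int32(155), np.int32(151), np.int32(7138)], [np.int32(454), np.int32(218), np.int32(26), np.int32(32), np.int32(534)], [np.int32(332), np.int32(244), np.int32(148), np.int32(205), np.int32(20497)], [np.int32(221), np.int32(249), np.int32(14), np.int32(9), np.int32(35)], [np.int32(325), np.int32(256), np.int32(4), np.int32(7), np.int32(17)], [np.int32(234), np.int32(259), np.int32(13), np.int32(14), np.int32(44)], [np.int32(580), np.int32(272), np.int32(7), np.int32(14), np.int32(32)], [np.int32(604), np.int32(347), np.int32(16), np.int32(12), np.int32(63)], [np.int32(592), np.int32(349), np.int32(12), np.int32(23), np.int32(127)], [np.int32(631), np.int32(349), np.int32(9), np.int32(47), np.int32(172)], [np.int32(588), np.int32(351), np.int32(2), np.int32(8), np.int32(16)], [np.int32(588), np.int32(368), np.int32(2), np.int32(9), np.int32(18)], [np.int32(567), np
[... 911 characters left out ...]
t32(88), np.int32(35), np.int32(808)], [np.int32(344), np.int32(286), np.int32(13), np.int32(2), np.int32(26)], [np.int32(368), np.int32(286), np.int32(16), np.int32(2), np.int32(32)], [np.int32(592), np.int32(317), np.int32(14), np.int32(24), np.int32(85)], [np.int32(611), np.int32(415), np.int32(7), np.int32(43), np.int32(84)], [np.int32(618), np.int32(420), np.int32(22), np.int32(36), np.int32(614)], [np.int32(587), np.int32(457), np.int32(15), np.int32(9), np.int32(66)], [np.int32(618), np.int32(465), np.int32(22), np.int32(15), np.int32(212)], [np.int32(560), np.int32(466), np.int32(15), np.int32(7), np.int32(80)], [np.int32(593), np.int32(476), np.int32(12), np.int32(4), np.int32(36)]]
```

View pics/z.png

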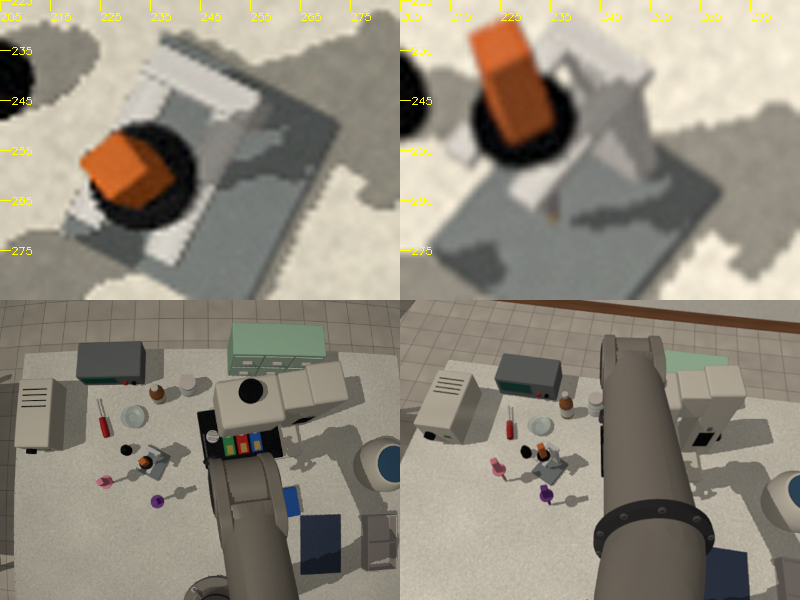

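```bash
python3 -c "
from bench import get_obs,hand_in
print(get_obs()['clock'],abs(get_obs()['qvel']).max());print(hand_in())"
```

```text
32.425 0.004740836103053618
the job is handed in; nothing more can be done
None
```

I took the orange probe from its fork and, leaning about 34° under the head, pressed the red pad and then the blue pad. Then I hung the probe back in its fork, let go, moved the arm clear and handed in at 32.4 s.

- **Red press:** the vertical force rose by about 4.6 N, which works out to roughly 3.3 mm of give, about half the pad's 7 mm travel. I held it for a bit over 1 s.
- **Blue press:** the force rose by about 4.7 N, roughly 3.4 mm of give, also held for about 1 s. The green pad was not touched.
- **Uncertainty:** single force readings scattered by about 0.5 N, so these are averages. How far the tool moved down after contact gives a similar depth: 3.5 to 3.9 mm for red and about 3.1 mm for blue.
- **Fork:** the last picture shows the probe upright in its slot with its collar on the prongs. It hangs about 1 pixel (around 2 mm) from where it started.
- **Bystanders and head:** comparing the last pictures with the first, the only changes outside the arm and its shadow were at the probe. The arm hid the slide box and part of the microscope in these pictures, so I could not recheck those there. No force reading suggested a bump on the head.

Two measurements disagreed. The wrist camera placed the fork and blocks 4 to 5 mm farther out in x than the top and side cameras. I aimed between the two; close-up, the tip was clearly on the red pad. I did not take a picture of the blue press, so that one rests on the force readings.

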